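Refit the rollers of the classroom packing conveyor

TASK

Put the little packing conveyor back in order: fit every loose roller into a bay of its own, one axle end slipped into the bore and pushed fully home, the other lying in the pocket opposite. Then fold the keeper flat over the pockets, turn the turnbutton fully across its end, and last lay the yellow carton, same side up, level and lengthwise along the middle of the rollers, clear of both rails. Do not tip the carton, the jar or the dropper bottle over.

Things in the scene. Friction and masses are not known exactly. Their poses are not given: they have to be found in the camera images.
- frame: Bed of a small roller conveyor, fixed to the table: two rails along its y, tied by low bars at the ends, open down to the table between. Origin on the table under the bed's middle; x across the bed to the robot's left, y along the bed toward the robot, z up. 4 bays, 64 mm apart. The rails' inner faces are 123 mm apart (x = +-61.5 mm). A roller is too long to be dropped in level.
- bay0 (a point): Bay 0, farthest from the robot (frame y = -96 mm): where the centre of a fully home roller lies, frame x = +6.5, z = 59 mm. Its barrel then touches the bore rail and its axle ends lie on the bottoms of bore and pocket. To fit: one axle end into the bore with the other end held up, then level it while it slides on into the bore, so that the other end comes down inside the pocket's outer wall.
- bay1 (a point): The same for bay 1: frame x = +6.5, y = -32, z = 59 mm.
- bay2 (a point): The same for bay 2: frame x = +6.5, y = 32, z = 59 mm.
- bay3 (a point): The same for bay 3: frame x = +6.5, y = 96, z = 59 mm. The nearest bay, beside the turnbutton.
- bore0 (a point): Bore rail, on the left (frame x = +61.5 to +95.5 mm, top at z = 82 mm), bay 0: centre of the mouth of its round blind bore, at frame x = +61.5, y = -96, z = 60 mm. The bore is 18 mm across, 27 mm deep, level along frame +x, its mouth chamfered by 2 mm.
- bore1 (a point): The same bore mouth in bay 1: frame x = +61.5, y = -32, z = 60 mm.
- bore2 (a point): The same bore mouth in bay 2: frame x = +61.5, y = 32, z = 60 mm.
- bore3 (a point): The same bore mouth in bay 3: frame x = +61.5, y = 96, z = 60 mm.
- pocket0 (a point): Pocket rail, on the right (frame x = -93.5 to -61.5 mm, top at z = 68.5 mm), bay 0: middle of the floor of its pocket, at frame x = -73.5, y = -96, z = 51 mm (the other bays' are alike, at their own y). It is open at the top and toward the bed, 20 mm wide in y, 24 mm long in x (-85.5 to -61.5 mm), closed at its outer end by an 8 mm wall as high as the rail.
- roller0: Loose roller, 180 to 290 g, both ends alike: black barrel 32 mm in diameter, 110 mm long, with a steel axle end 16 mm in diameter and 24 mm long at each end, 158 mm overall. Origin at its centre, x along its axis. Starts lying on the table (axis 16 mm up); rolls a little if pushed. Some rollers are absent.
- roller1: Another loose roller, just like roller0 (158 mm overall, barrel 32 mm, axle ends 16 mm; origin at its centre, x along its axis).
- roller2: Another loose roller, just like roller0 (158 mm overall, barrel 32 mm, axle ends 16 mm; origin at its centre, x along its axis).
- roller3: Another loose roller, just like roller0 (158 mm overall, barrel 32 mm, axle ends 16 mm; origin at its centre, x along its axis).
- keeper (a joint): Angle of the keeper, a flat steel strip 262 x 34 x 4 mm hinged along the pocket rail's outer top edge. 0 = shut, flat on the rail over the four pockets (its top at z = 73 mm); grows as the free edge swings up and out to the right (frame -x), to 1.95 rad. It stays at any angle (light friction); push it over from outside, then press it down.
- keeper_hinge (a point): Middle of the keeper's hinge line, which runs along frame y: frame x = -95.5, y = 0, z = 70.7 mm.
- keeper_edge (a point): Middle of the keeper's free edge, 34 mm from the hinge line; with the keeper open this edge stands 102 to 105 mm above the table, so an axle end must pass over it or inside it. Halfway along (frame y = 0) a black pull lug, 14 mm (across the strip) x 10 mm (along it) and 22 mm high, stands on the strip 25 mm from the hinge line.
- button (a joint): Angle of the turnbutton, a black tab at the near end of the pocket rail on an upright pivot just beyond the keeper. 0 = open, long end out to the right (frame -x); grows counter-clockwise seen from above to 1.57 rad = closed, long end away from the robot (frame -y) over the keeper's end. It stays at any angle (light friction).
- button_grip (a point): On the turnbutton's pivot (frame x = -77.5, y = +153, z = 86 mm), at mid-height of its upright grip rib: 9 mm thick, z = 78 to 96 mm, running along the tab from 24 mm ahead of the pivot (long end) to 16 mm behind. The tab below it is 18 mm wide and reaches 40 mm ahead, 14 mm behind.
- carton: Closed mustard-yellow carton lying on its side, 62 mm wide (its x), 85 mm high (its y, up) and 150 mm long (its z, level), 110 to 220 g; origin at the centre of the end face nearer the robot, z pointing into the carton.
- carton_mid (a point): Centre of the carton: 42.5 mm above whatever it lies on. The tops of home rollers are 75 mm above the table.
- jar: Bystander: small powder jar, white lid, 42 mm across, 34 mm high; origin at the centre of its underside, z up.
- bottle: Bystander: dropper bottle, 26 mm across, 76 mm high, standing; origin at the centre of its underside, z up.
There are look-alikes about, which are no part of the job. Leave any turquoise look-alike of the roller2 alone.

How it is judged:
By the outcome, as a careful person would: the job done as asked, in the order asked, and still so for the second after the job is handed in, with the robot touching nothing.
Of roller0, roller1, roller2, roller3 only 3 to 4 are there at a start; the rules pass over those that are not, and their reading is None.
At some moment in a run one of carton may be knocked a few centimetres aside while the robot is not near it.
Once in a run the grip may slacken for a moment while it holds something.
It also fails if it takes over 210 s, if anything falls off the work surface, if the arm or the gripper's body presses on something with over 40 N, if the wrist force passes 120 N, or if a joint passes its speed limit or range.

ROBOT

A 7-joint arm with a two-finger parallel gripper is mounted at the origin on a cart in front of the work surface, level with it; the furniture and walls round the work are solid. World frame = base frame: x ahead of the robot, y to its left, z up, the work surface at z = 0. Lengths are in mm, angles in degrees, forces in N, time in s.
With the tool pointing down it reaches from about 425 to 1025 mm from the base axis. Payload 9.4 kg.
Tool frame: the origin (TCP) lies at the very end of the fingers, on their centre line; the grasp point (between the pads) lies 19 mm behind it (grasp_offset is the distance from the TCP to the grasp point, in mm); z points along the fingers, y is the line along which they close (so a half turn about z gives the same grasp; the last joint's range is limited). The gripper opens to 85 mm and grips with 20 to 120 N. Pads are 22 mm wide; open, the fingers measure 114 mm over their backs; the gripper's body (76 mm by 85 mm) begins 54 mm behind the grasp point. The pads swing forward as they close: fully open they stand 13 mm farther back than shut.
Start: joints at [63.329, 34.337, -0.143, 91.639, 0.103, 54.024, -4.572], TCP at [274.822, -670.893, 231.275] pointing down, gripper open.
Joint ranges: [-147.43, 147.43], [-19.82, 112.94], [-74.19, 73.91], [6.32, 146.72], [-59.91, 239.91], [6.04, 106.73], [-150.56, 150.56]. Speed limits (degrees/s): [127.2, 127.2, 172.46, 172.46, 180, 180, 180].

INTERFACE

Orientations are given as [roll, pitch, yaw] about the fixed x, y, z axes, in that order (R = Rz(yaw) Ry(pitch) Rx(roll)).
In Python, from plant import get_state, read_camera, camera_info, sign_off, boxes_of, cut_out, spot_point, grasp_offset gives the robot as it stands.
- The arm moves only by the tool step_arm, never from a script. Its argument "increments" is text: rows parted by semicolons, each of 7 numbers parted by spaces: the shift along the world's x, y, z in m, then the turn, a rotation vector about the world's x, y, z in rad, then the finger opening in m, from 0 to 0.0854. A call has 1 to 20 rows; each row is the pose to reach, as a shift and turn from the pose commanded when the call began; what a row does not reach only later rows make up. A row lasts 1/12 s, in which the tool goes at most 41.7 mm and 7.16 degrees, less where a joint would pass 70% of its speed; a pose out of reach is approached as far as the arm can. A call with a gripper value outside its range is refused whole. The fingers move at their own pace and stop on an object; "newtons" is the grip in N (left out, the last holds). Time passes only in rows, so rows that repeat a pose let the fingers close. It gives the time, the measured TCP pose, the force, the opening and the grip force at its end, in the units of the state.
- get_state(): the state, without advancing time (a new reading comes with each control period).
- read_camera(name): name is "scene" or "top"; returns the picture (420x560x3 uint8, red, green, blue); there is no depth.
- camera_info(name): a dict with "mtx" (3x3 intrinsics, pixels), "k1" (the pictures are not rectified: a ray, as slopes to the right and down, at radius r is drawn at 1 + k1 r^2 times it, then the intrinsics apply), "R" (3x3) and "t" (3): a world point X has camera coordinates R X + t. Camera axes: x right, y down, z forward; pixel columns grow to the right and rows downward; lengths in mm; the calibration is good to about 2 mm. A picture is of the moment at which its call begins. camera_info takes no time and is no camera call.
- sign_off(): hands the job in; it is judged then, once.
Trained networks look in the newest picture that a camera, given by its name, has taken for a name from the list of things; names that differ only in an ending like _2 or _b are one class to them, and where a whole thing is asked for, a point or a joint stands for the part that bears it (a point fixed in the world has none). Each returns a list of dicts, best first, with "confidence" (0 to 1); they miss things now and then, are a little off and sometimes report something else, mostly with a low value. They report only what shows in the picture. A call takes as long as a camera call. They do not tell look-alikes from the thing itself.
- boxes_of(camera, query): "bbox" ([left, top, right, bottom] in pixels, round what is visible of it).
- cut_out(camera, query): "mask" (420x560 bool, what is visible of it) and "bbox" ([left, top, right, bottom] in pixels, round what is visible of it).
- spot_point(camera, query): "xy" ([column, row] in pixels: a listed point, or the origin of a listed thing).
The state is a dict: "time_s": time; "joint_pos": joint angles; "qd": joint speeds; "joint_torque": joint torques, N m; "position": TCP position; "tcp_rot": TCP orientation; "wrist_force": force on the tool from outside, world axes, zero at the start; "moment": the same for the moment, N m; "finger_gap": finger opening in mm; "finger_force": force on a finger pad.
Only numpy, scipy, OpenCV 4.12 (cv2) and the standard library are available. Lean on these libraries where they do the work, as an engineer would, in place of code of your own. Each camera call takes 0.05 s, during which the arm holds its last target. There are 200 camera calls.

## Working session

There is one attempt and no reset: what is moved stays moved. The work goes in short steps, Python scripts to look and compute and a tool call to move; the robot and the scene stay as the last step left them, time stands still between calls to the robot, and variables do not carry over. Pictures are saved under pics/ and viewed, at most 14 in all, crops included, and the job is handed in when it is done.

Besides the shell and the picture viewer there is one more tool, called after "Call:" as name(argument=value, ...) on one line, values as JSON. step_arm: Moves the arm, as the interface text tells. Its arguments: {"type":"object","properties":{"increments":{"type":"string"},"newtons":{"type":"number"}},"required":["increments"]}

```bash
ls; mkdir -p pics; cat > h.py <<'E'
import numpy as np,cv2
from plant import *
def ray(cam,uv):
    c=camera_info(cam);K=np.array(c["mtx"]);R=np.array(c["R"]);t=np.array(c["t"])
    d=np.array([c["k1"],0,0,0,0],float)
    n=cv2.undistortPoints(np.array(uv,float).reshape(-1,1,2),K,d).reshape(-1,2)
    D=np.c_[n,np.ones(len(n))]@R
    return -R.T@t,D
def atz(cam,uv,z):
    o,D=ray(cam,uv);return o+D*((z-o[2])/D[:,2])[:,None]
def proj(cam,X):
    c=camera_info(cam);R=np.array(c["R"]);t=np.array(c["t"])
    p=np.array(X,float).reshape(-1,3)@R.T+t
    n=p[:,:2]/p[:,2:];r2=(n**2).sum(1,keepdims=True);n=n*(1+c["k1"]*r2)
    K=np.array(c["mtx"]);return n*[K[0,0],K[1,1]]+[K[0,2],K[1,2]]
def save(cam,name,crop=None,s=1):
    im=read_camera(cam)[:,:,::-1]
    if crop: a,b,c,d=crop; im=im[b:d,a:c]
    cv2.imwrite("pics/"+name,cv2.resize(im,None,fx=s,fy=s,interpolation=cv2.INTER_CUBIC))
E
python3 - <<'E'
from h import *
np.set_printoptions(precision=1,suppress=True)
a=read_camera("scene")[:,:,::-1];b=read_camera("top")[:,:,::-1]
cv2.imwrite("pics/s0.png",cv2.resize(a,None,fx=1.4,fy=1.4));cv2.imwrite("pics/t0.png",cv2.resize(b,None,fx=1.4,fy=1.4))
for c in("scene","top"):
    i=camera_info(c);print(c,i["mtx"],i["k1"],-np.array(i["R"]).T@i["t"])
    for q in("roller0","carton","jar","bottle","keeper","button","frame"):
        for r in boxes_of(c,q)[:7]: print(c,q,np.array(r["bbox"]),round(r["confidence"],2))
for q in("bore0","bore1","bore2","bore3","pocket0","button_grip","keeper_hinge","keeper_edge","carton","carton_mid","frame","bay0","bay3","roller0"):
    for r in spot_point("top",q)[:6]: print(q,np.array(r["xy"]),round(r["confidence"],2))
print(get_state())
E
```

```text
pics
scene [[380.8   0.  278. ]
 [  0.  380.8 210.4]
 [  0.    0.    1. ]] -0.08262809623639489 [-238.7  834.6  577. ]
scene roller0 [175.1 277.9 221.  299.1] 0.88
scene roller0 [232.5 256.9 271.2 281.9] 0.85
scene roller0 [334.3 217.1 377.4 231. ] 0.73
scene roller0 [349.  200.8 387.9 216.6] 0.66
scene roller0 [194.8 223.  202.9 242.2] 0.65
scene roller0 [198.7 237.3 227.9 264.4] 0.57
scene roller0 [218.4 188.4 326.  255.8] 0.51
scene carton [305.8 175.4 342.7 207.6] 0.96
scene jar [177.5 253.9 189.7 269.9] 0.58
scene jar [221.7 188.  324.5 255. ] 0.46
scene bottle [306.6 175.2 339.2 208.5] 0.65
scene bottle [193.6 220.5 205.3 243.7] 0.64
scene keeper [255.3 188.8 316.6 210.7] 0.93
scene button [220.3 185.8 326.4 256.9] 0.22
scene frame [218.  188.3 326.7 255.6] 0.69
scene frame [306.3 175.9 340.2 208.5] 0.54
scene frame [199.8 236.3 226.8 261.6] 0.28
top [[538.1   0.  278.9]
 [  0.  538.1 204.2]
 [  0.    0.    1. ]] -0.013656378342767792 [ 268.1   12.5 1681.3]
top roller0 [346.3 238.3 369.9 289.6] 0.92
top roller0 [213.6 160.9 226.5 211. ] 0.75
top roller0 [207.9 219.4 221.  270.8
[... 1021 characters left out ...]
.6] 0.55
carton_mid [396.3 180.6] 0.75
carton_mid [261.9 158.7] 0.7
frame [282.1 167.1] 0.25
bay0 [284.4 164.7] 0.65
bay3 [284.4 164.7] 0.65
roller0 [223.1 182.6] 0.92
roller0 [357.5 263.4] 0.9
roller0 [403.4 246. ] 0.84
roller0 [163.4 234.7] 0.8
roller0 [217.3 242.5] 0.66
{'time_s': 1.5, 'joint_pos': array([63.3, 34.3, -0.1, 91.6,  0.1, 54. , -4.6]), 'qd': array([ 0. ,  0. ,  0.1, -0. , -0.1,  0. , -0.1]), 'joint_torque': array([ -0. , -77.6,   1.6, -25.8,   0. ,   0. ,  -0. ]), 'position': array([ 274.8, -670.9,  231.3]), 'tcp_rot': array([180. ,   0. ,  22.3]), 'wrist_force': array([ 0.7,  0.5, -0.3]), 'moment': array([-0., -0.,  0.]), 'finger_force': 0.0, 'finger_gap': 85.77286409053164}
```

View pics/t0.png

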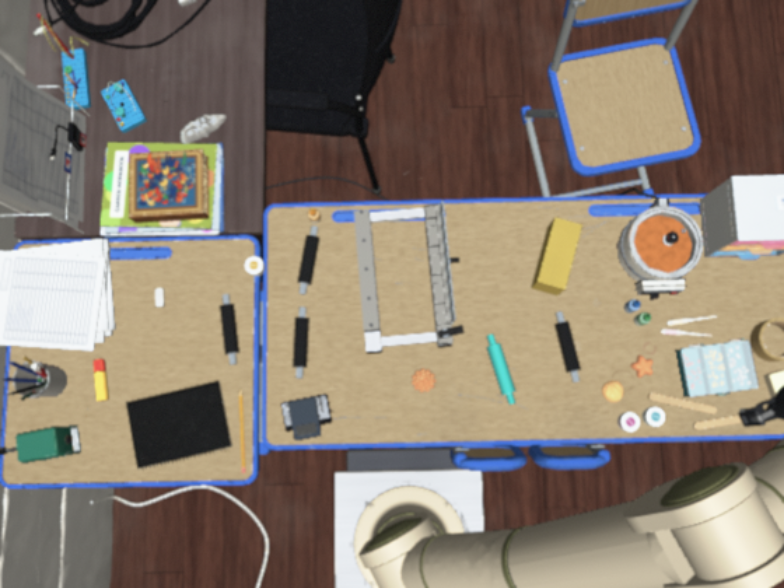

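View pics/s0.png

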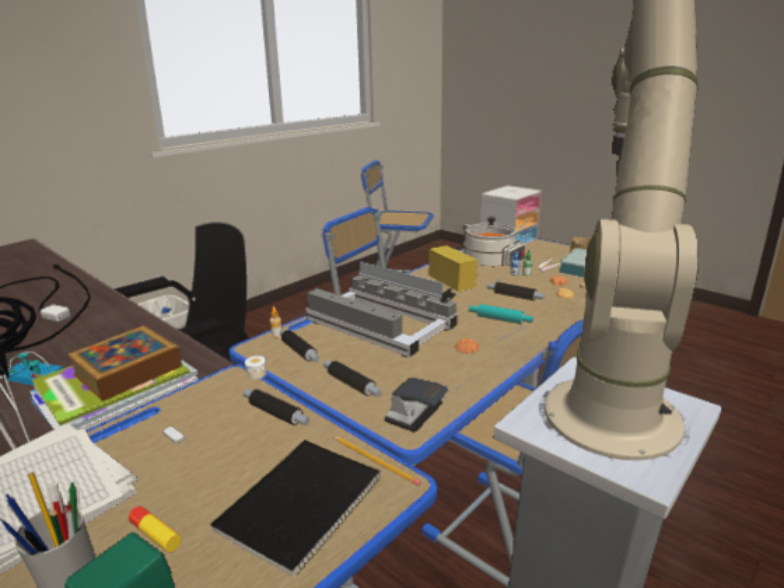

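The top view shows four black rollers, at raw px (221,184), (215,244), (164,235) and (405,248). There is also a turquoise look-alike at (358,263), which I will leave alone. The frame is at about (290,197), with the keeper on its right, open. The carton is at (397,183), the jar at (181,190) and the bottle at (224,153).

```bash
python3 - <<'E'
from h import *
np.set_printoptions(precision=1,suppress=True)
save("top","t_rol.png",(150,140,420,300),2.9)
save("top","t_fr.png",(244,140,344,255),5.2)
save("scene","s_fr.png",(212,180,337,262),6.4)
print("base px",proj("top",[[0,0,0],[500,0,0],[0,500,0]]))
im=read_camera("top")
# dark/black rollers incl. axle ends: networks' masks
for c in("top","scene"):
    read_camera(c)
    for r in cut_out(c,"roller0"):
        m=r["mask"].astype(np.uint8)
        ys,xs=np.nonzero(m)
        if len(xs)<20: continue
        (cx,cy),_,_=cv2.minAreaRect(np.c_[xs,ys].astype(np.float32))
        P=np.c_[xs,ys].astype(float);d=P-P.mean(0);w,v=np.linalg.eigh(d.T@d);a=v[:,1];s=d@a
        e=np.array([P.mean(0)+a*s.min(),P.mean(0)+a*s.max(),P.mean(0)])
        W=atz(c,e,16.)
        col=(im if c=="top" else read_camera("scene"))[ys,xs].mean(0)
        print(c,round(r["confidence"],2),e[2],"ends",W[0,:2],W[1,:2],"mid",W[2,:2],"L",np.linalg.norm(W[0]-W[1]),"col",col)
for q,z in(("carton",42),("jar",34),("bottle",76)):
  for r in cut_out("top",q)[:2]:
    m=r["mask"];ys,xs=np.nonzero(m);print(q,r["confidence"],atz("top",[[xs.mean(),ys.mean()]],z))
E
```

```text
base px [[292.4 387.2]
 [288.4 222. ]
 [126.3 390.2]]
top 0.86 [357.3 264. ] ends [ 440.6 -186.8] [ 288.4 -229.5] mid [ 362.6 -208.7] L 157.97687292685734 col [ 94.6 192.5 180.8]
top 0.77 [219.6 186. ] ends [695.5 201.2] [543.4 228.2] mid [617.7 215. ] L 154.52624765745315 col [71.5 71.  68.2]
top 0.74 [214.  244.4] ends [509.5 228.6] [356.9 237.2] mid [433.  232.9] L 152.83109484031104 col [77.4 75.8 71.1]
top 0.73 [162.8 235. ] ends [545.4 402.2] [387.6 383.8] mid [465.7 392.9] L 158.9492319316894 col [75.  74.6 71.9]
top 0.65 [404.6 247.3] ends [ 486.5 -342.2] [ 333.9 -372.4] mid [ 410.8 -357.1] L 155.48574718787106 col [68.  67.8 65.8]
scene 0.76 [357.3 224. ] ends [ 291.4 -227.9] [ 443.  -187.3] mid [ 364.6 -208.3] L 156.89576805365243 col [ 60.8 135.1 124.4]
scene 0.75 [367.2 207.6] ends [ 341.5 -371.8] [ 485.2 -342.5] mid [ 412.8 -357.2] L 146.65698645114873 col [65.3 61.  54.4]
scene 0.69 [251.8 270.4] ends [348.5 236.1] [515.2 227.5] mid [427.3 231.9] L 166.92467368475317 col [70.8 66.8 62.1]
scene 0.65 [213.4 246.9] ends [541.7 228. ] [694.7 202.6] mid [615.3 215.7] L 155.09971675553717 col [68.6 65.4 61.6]
scene 0.57 [197.2 290.5] ends [388.6 379.7] [550.8 401.5] mid [464.  389.7] L 163.63680250363967 col [66.7 63.1 58.7]
carton 0.68 [[ 609.2 -339.9   42. ]]
jar 0.73 [[604.  334.3  34. ]]
jar 0.59 [[601.6 -97.9  34. ]]
bottle 0.59 [[705.5 194.2  76. ]]
bottle 0.34 [[562.3  -8.1  76. ]]
```

View pics/t_rol.png

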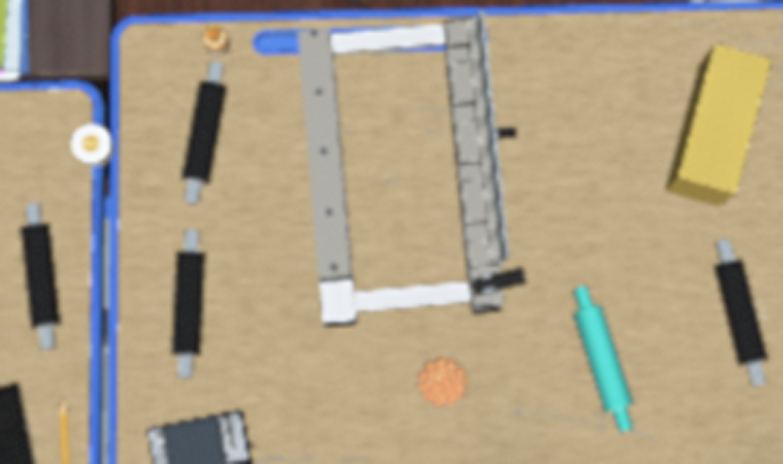

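View pics/t_fr.png

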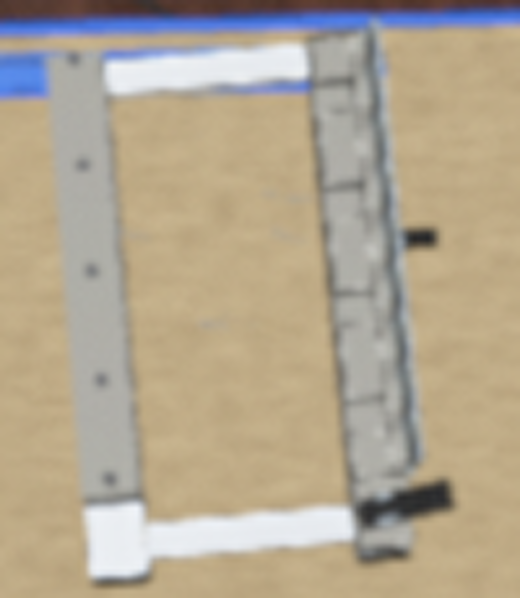

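View pics/s_fr.png

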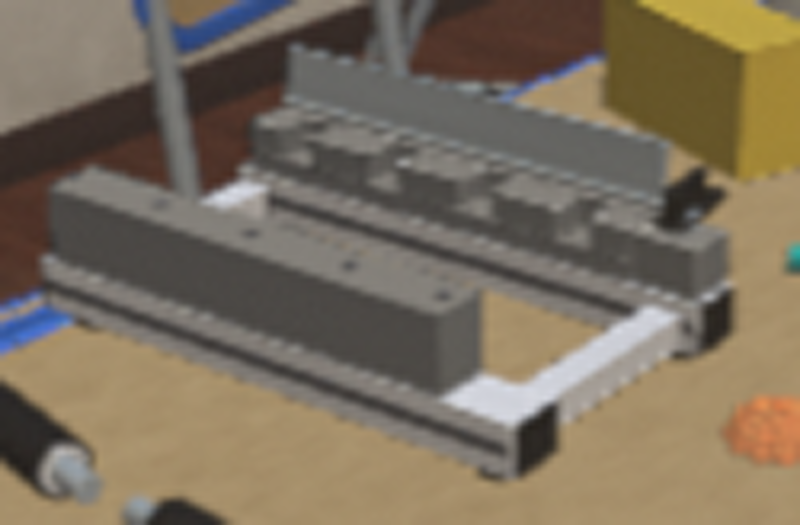

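```bash
cat > fit.py <<'E'
from h import *
from scipy.optimize import least_squares
np.set_printoptions(precision=2,suppress=True)
T=lambda u,v:((u+.5)/5.2-.5+244,(v+.5)/5.2-.5+140)
S=lambda u,v:((u+.5)/6.4-.5+212,(v+.5)/6.4-.5+180)
def w(p,f):
    f=np.atleast_2d(f).astype(float);c,s=np.cos(p[2]),np.sin(p[2])
    return np.c_[p[0]+c*f[:,0]-s*f[:,1],p[1]+s*f[:,0]+c*f[:,1],f[:,2]]
lines=[("top",T(105,60),(61.5,82)),("top",T(141,490),(61.5,82)),("top",T(48,60),(95.5,82)),("top",T(85,490),(95.5,82)),
("top",T(311,70),(-61.5,68.5)),("top",T(350,470),(-61.5,68.5)),
("scene",S(478,290),(61.5,82)),("scene",S(300,235),(61.5,82)),("scene",S(440,316),(95.5,82)),("scene",S(100,205),(95.5,82))]
pts=[("scene",S(290,47),-131,1),("scene",S(668,147),131,1),("top",T(373,22),-131,1),("top",T(418,465),131,1)]
def res(q):
    p=q[:3];a=q[3];r=[]
    for cam,uv,(x,z) in lines:
        A=proj(cam,w(p,[[x,-120,z],[x,120,z]]));d=A[1]-A[0];n=np.array([-d[1],d[0]])/np.hypot(*d)
        r.append((np.array(uv)-A[0])@n)
    for cam,uv,y,_ in pts:
        r+=list((proj(cam,w(p,[[-95.5+34*np.cos(a),y,70.7+34*np.sin(a)]]))[0]-uv))
    return np.array(r)
if __name__=="__main__":
    s=least_squares(res,[580,-20,np.pi/2,1.9],loss="soft_l1")
    print(s.x,np.degrees(s.x[2:]));print(res(s.x))
    p=s.x[:3]
    t=read_camera("top")[:,:,::-1].copy();sc=read_camera("scene")[:,:,::-1].copy()
    def draw(im,cam,o,k,crop):
        im=cv2.resize(im[crop[1]:crop[3],crop[0]:crop[2]],None,fx=k,fy=k,interpolation=cv2.INTER_CUBIC)
        def L(a,b,c):
            A=(proj(cam,w(p,[a,b]))-crop[:2]+.5)*k-.5
            cv2.line(im,*[tuple(int(v) for v in q) for q in A],c,1,cv2.LINE_AA)
        for x,z in((61.5,82),(95.5,82),(-61.5,68.5),(-93.5,68.5)): L((x,-131,z),(x,131,z),(0,0,255))
        for b in(-96,-32,32,96):
            for e in(-10,10): L((-61.5,b+e,68.5),(-85.5,b+e,68.5),(0,255,0))
            L((-85.5,b-10,68.5),(-85.5,b+10,68.5),(0,255,0))
        a=s.x[3];X,Z=-95.5+34*np.cos(a),70.7+34*np.sin(a)
        L((X,-131,Z),(X,131,Z),(255,0,0));L((X,131,Z),(-95.5,131,70.7),(255,0,0));L((X,-131,Z),(-95.5,-131,70.7),(255,0,0))
        L((-77.5,153,96),(-101.5,153,96),(255,0,255))
        return im
    A=draw(t,"top",0,5.0,(244,140,344,255));B=draw(sc,"scene",0,4,(212,180,337,262))
    cv2.imwrite("pics/ovA.png",A);cv2.imwrite("pics/ovB.png",cv2.resize(B,None,fx=1.55,fy=1.55))
    B=draw(sc,"scene",0,6,(212,180,337,262));C=np.zeros((600,800,3),np.uint8)
    a=cv2.resize(A,(400,460));b=cv2.resize(draw(sc,"scene",0,8,(212,180,337,262)),(800,525))
    cv2.imwrite("pics/ovB.png",b)
    g=lambda x,y,z:w(p,[[x,y,z]])[0]
    for n,f in(("bay0",(6.5,-96,59)),("bay3",(6.5,96,59)),("button",(-77.5,153,86)),("mid",(0,0,75))): print(n,g(*f))
E
python3 fit.py
```

```text
[586.61   1.77   1.64 -29.82] [   93.75 -1708.6 ]
[-0.17 -0.13 -0.32 -0.78  0.4   0.38  0.26  0.53  0.02  0.27  0.1  -0.24
  0.4  -0.4  -0.21 -0.3  -0.2   0.08]
bay0 [681.98  14.54  59.  ]
bay3 [490.39   1.98  59.  ]
button [439.01 -85.56  86.  ]
mid [586.61   1.77  75.  ]
```

View pics/ovA.png

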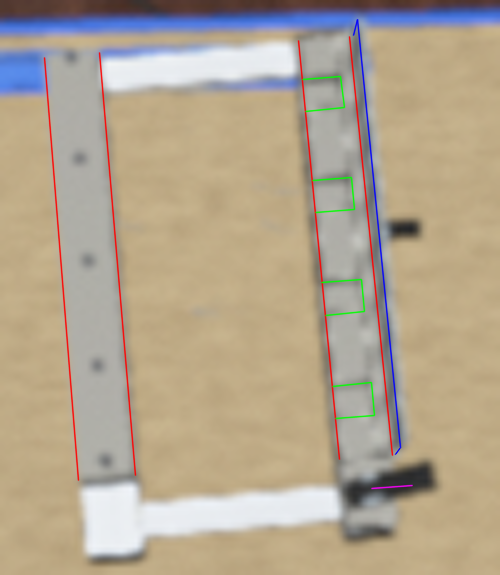

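View pics/ovB.png

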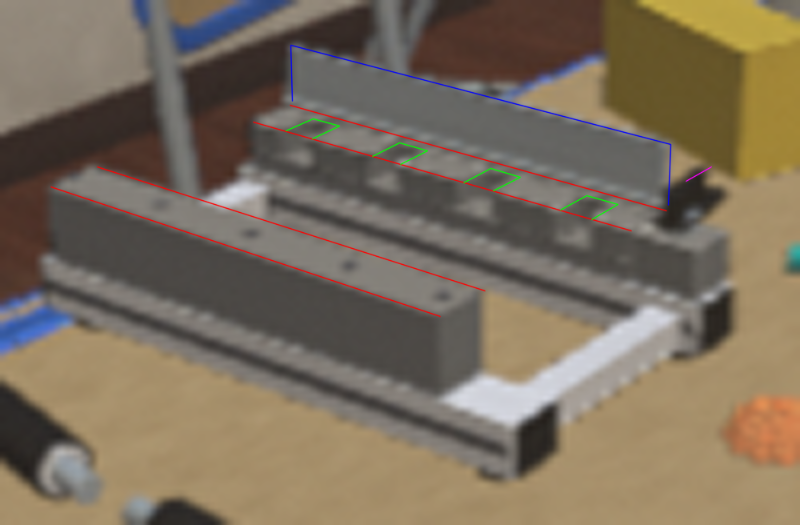

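The fit is good to under 1 px: frame origin (586.6, 1.8), yaw 93.75°, keeper at about 91°. The four black rollers match the description. The turquoise one at top px (357,264) is the look-alike, and the crop confirms it. Next is a planning helper, then roller D.

```bash
cat > plan.py <<'E'
from h import *
import json,os,sys
from scipy.spatial.transform import Rotation as Ro
np.set_printoptions(precision=2,suppress=True)
F=json.load(open("frame.json")) if os.path.exists("frame.json") else [586.6,1.8,93.75]
G=13.
RF=Ro.from_euler("z",F[2],degrees=True)
def fw(f): return RF.apply(np.array(f,float))+[F[0],F[1],0]
def down(yaw): return Ro.from_euler("z",yaw,degrees=True)*Ro.from_euler("x",180,degrees=True)
def tilt(th,yaw=None): return Ro.from_rotvec(np.radians(th)*RF.apply([0,1,0]))*down(F[2] if yaw is None else yaw)
def bay(b,d,th,zt,dy=0):
    """tool pose for bore-end tip d past the mouth, tilt th, tip height zt"""
    t=np.radians(th);c=fw([61.5+d-79*np.cos(t),-96+64*b+dy,zt+79*np.sin(t)])
    R=tilt(th);return c+G*R.apply([0,0,1]),R
def cmd():
    s=get_state();m=(np.array(s["position"]),Ro.from_euler("xyz",s["tcp_rot"],degrees=True))
    if os.path.exists("cmd.json"):
        c=json.load(open("cmd.json"));p=(np.array(c[0]),Ro.from_quat(c[1]))
        print("cmd-meas",p[0]-m[0],np.degrees((p[1]*m[1].inv()).as_rotvec()))
        return p
    return m
def plan(wps,start=None):
    """wps: (pos,R,open_mm,extra rows, max step mm)"""
    p0,R0=start or cmd();rows=[];cp,cr=p0,R0;calls=[]
    bp,br=p0,R0
    for w in wps:
        p,R,o,ex=w[:4];st=w[4] if len(w)>4 else 38.
        ang=np.degrees((R*cr.inv()).magnitude())
        n=max(1,int(np.ceil(max(np.linalg.norm(p-cp)/st,ang/6.8))))+ex
        if st<38 and n-ex>1: sub=[(cp+(p-cp)*i/(n-ex),Ro.from_rotvec((R*cr.inv()).as_rotvec()*i/(n-ex))*cr) for i in range(1,n-ex+1)]+[(p,R)]*ex
        else: sub=[(p,R)]*n
        for q,Q in sub:
            if len(rows)==20: print("; ".join(rows)," N%d\n"%len(rows));rows=[];bp,br=last
            v=np.round((q-bp)/1000,4);r=np.round((Q*br.inv()).as_rotvec(),3)
            rows.append(" ".join("%g"%x for x in [*v,*r,o/1000]))
            last=(bp+v*1000,Ro.from_rotvec(r)*br)
        cp,cr=p,R
    print("; ".join(rows)," N%d"%len(rows))
    json.dump([list(last[0]),list(last[1].as_quat())],open("cmd.json","w"))
def pick(x,y,yaw,hi=200.,G=13.):
    R=down(yaw);P=lambda z:np.array([x,y,z]);lo=16-G
    return [(P(hi),R,60,0),(P(lo+60),R,60,1),(P(lo),R,60,2),(P(lo),R,0,5),(P(hi),R,0,1)]
E
python3 - <<'E'
from plan import *
plan(pick(411.5,-357,11.3))
E
```

```text
0.1367 0.3139 -0.0313 0 -0 -0.192 0.06; 0.1367 0.3139 -0.0313 0 -0 -0.192 0.06; 0.1367 0.3139 -0.0313 0 -0 -0.192 0.06; 0.1367 0.3139 -0.0313 0 -0 -0.192 0.06; 0.1367 0.3139 -0.0313 0 -0 -0.192 0.06; 0.1367 0.3139 -0.0313 0 -0 -0.192 0.06; 0.1367 0.3139 -0.0313 0 -0 -0.192 0.06; 0.1367 0.3139 -0.0313 0 -0 -0.192 0.06; 0.1367 0.3139 -0.0313 0 -0 -0.192 0.06; 0.1367 0.3139 -0.0313 0 -0 -0.192 0.06; 0.1367 0.3139 -0.1683 0 -0 -0.192 0.06; 0.1367 0.3139 -0.1683 0 -0 -0.192 0.06; 0.1367 0.3139 -0.1683 0 -0 -0.192 0.06; 0.1367 0.3139 -0.1683 0 -0 -0.192 0.06; 0.1367 0.3139 -0.1683 0 -0 -0.192 0.06; 0.1367 0.3139 -0.2283 0 -0 -0.192 0.06; 0.1367 0.3139 -0.2283 0 -0 -0.192 0.06; 0.1367 0.3139 -0.2283 0 -0 -0.192 0.06; 0.1367 0.3139 -0.2283 0 -0 -0.192 0.06; 0.1367 0.3139 -0.2283 0 -0 -0.192 0  N20

0 -0 0 0 -0 0 0; 0 -0 0 0 -0 0 0; 0 -0 0 0 -0 0 0; 0 -0 0 0 -0 0 0; 0 -0 0 0 -0 0 0; 0 -0 0.197 0 -0 0 0; 0 -0 0.197 0 -0 0 0; 0 -0 0.197 0 -0 0 0; 0 -0 0.197 0 -0 0 0; 0 -0 0.197 0 -0 0 0; 0 -0 0.197 0 -0 0 0; 0 -0 0.197 0 -0 0 0  N12
```

Call:
step_arm(increments="0.1367 0.3139 -0.0313 0 0 -0.192 0.06; 0.1367 0.3139 -0.0313 0 0 -0.192 0.06; 0.1367 0.3139 -0.0313 0 0 -0.192 0.06; 0.1367 0.3139 -0.0313 0 0 -0.192 0.06; 0.1367 0.3139 -0.0313 0 0 -0.192 0.06; 0.1367 0.3139 -0.0313 0 0 -0.192 0.06; 0.1367 0.3139 -0.0313 0 0 -0.192 0.06; 0.1367 0.3139 -0.0313 0 0 -0.192 0.06; 0.1367 0.3139 -0.0313 0 0 -0.192 0.06; 0.1367 0.3139 -0.0313 0 0 -0.192 0.06; 0.1367 0.3139 -0.1683 0 0 -0.192 0.06; 0.1367 0.3139 -0.1683 0 0 -0.192 0.06; 0.1367 0.3139 -0.1683 0 0 -0.192 0.06; 0.1367 0.3139 -0.1683 0 0 -0.192 0.06; 0.1367 0.3139 -0.1683 0 0 -0.192 0.06; 0.1367 0.3139 -0.2283 0 0 -0.192 0.06; 0.1367 0.3139 -0.2283 0 0 -0.192 0.06; 0.1367 0.3139 -0.2283 0 0 -0.192 0.06; 0.1367 0.3139 -0.2283 0 0 -0.192 0.06; 0.1367 0.3139 -0.2283 0 0 -0.192 0.06", newtons=60)

```text
time_s: 4.07
position: [412.0, -358.1, 4.7]
tcp_rot: [179.9, -0.1, 11.2]
wrist_force: [0.4, -0.1, -0.3]
finger_gap: 59.7
finger_force: 0.0
```

Call:
step_arm(increments="0 0 0 0 0 0 0; 0 0 0 0 0 0 0; 0 0 0 0 0 0 0; 0 0 0 0 0 0 0; 0 0 0 0 0 0 0; 0 0 0 0 0 0 0")

```text
time_s: 4.57
position: [412.2, -357.7, 4.8]
tcp_rot: [179.9, -0.1, 11.3]
wrist_force: [-0.8, -0.2, 11.8]
finger_gap: 30.3
finger_force: 58.3
```

Call:
step_arm(increments="0 0 0.197 0 0 0 0; 0 0 0.197 0 0 0 0; 0 0 0.197 0 0 0 0; 0 0 0.197 0 0 0 0; 0 0 0.197 0 0 0 0; 0 0 0.197 0 0 0 0; 0 0 0.197 0 0 0 0")

```text
time_s: 5.15
position: [412.1, -357.4, 202.3]
tcp_rot: [179.8, -0.2, 11.3]
wrist_force: [0.1, -0.1, -1.5]
finger_gap: 29.9
finger_force: 60.8
```

```bash
sed -i 's/^G=13./G=11.2/' plan.py; python3 - <<'E'
from plan import *
import json
R=down(93.75);c=fw([-10,-96,210])
plan([(c-[0,0,G],R,0,3)])
E
```

```text
cmd-meas [-0.57  0.39 -2.32] [ 0.15  0.22 -0.01]
0.2716 0.3551 -0.0012 0 -0 1.44 0; 0.2716 0.3551 -0.0012 0 -0 1.44 0; 0.2716 0.3551 -0.0012 0 -0 1.44 0; 0.2716 0.3551 -0.0012 0 -0 1.44 0; 0.2716 0.3551 -0.0012 0 -0 1.44 0; 0.2716 0.3551 -0.0012 0 -0 1.44 0; 0.2716 0.3551 -0.0012 0 -0 1.44 0; 0.2716 0.3551 -0.0012 0 -0 1.44 0; 0.2716 0.3551 -0.0012 0 -0 1.44 0; 0.2716 0.3551 -0.0012 0 -0 1.44 0; 0.2716 0.3551 -0.0012 0 -0 1.44 0; 0.2716 0.3551 -0.0012 0 -0 1.44 0; 0.2716 0.3551 -0.0012 0 -0 1.44 0; 0.2716 0.3551 -0.0012 0 -0 1.44 0; 0.2716 0.3551 -0.0012 0 -0 1.44 0; 0.2716 0.3551 -0.0012 0 -0 1.44 0  N16
```

Call:
step_arm(increments="0.2716 0.3551 -0.0012 0 0 1.44 0; 0.2716 0.3551 -0.0012 0 0 1.44 0; 0.2716 0.3551 -0.0012 0 0 1.44 0; 0.2716 0.3551 -0.0012 0 0 1.44 0; 0.2716 0.3551 -0.0012 0 0 1.44 0; 0.2716 0.3551 -0.0012 0 0 1.44 0; 0.2716 0.3551 -0.0012 0 0 1.44 0; 0.2716 0.3551 -0.0012 0 0 1.44 0; 0.2716 0.3551 -0.0012 0 0 1.44 0; 0.2716 0.3551 -0.0012 0 0 1.44 0; 0.2716 0.3551 -0.0012 0 0 1.44 0; 0.2716 0.3551 -0.0012 0 0 1.44 0; 0.2716 0.3551 -0.0012 0 0 1.44 0; 0.2716 0.3551 -0.0012 0 0 1.44 0; 0.2716 0.3551 -0.0012 0 0 1.44 0; 0.2716 0.3551 -0.0012 0 0 1.44 0")

```text
time_s: 6.48
position: [682.3, -3.4, 198.1]
tcp_rot: [-179.9, 0.0, 93.6]
wrist_force: [0.1, 0.5, -1.6]
finger_gap: 30.1
finger_force: 60.7
```

```bash
cat > held.py <<'E'
from plan import *
def held(pr=True):
    s=get_state();p=np.array(s["position"]);R=Ro.from_euler("xyz",s["tcp_rot"],degrees=True)
    c=p-G*R.apply([0,0,1]);ax=R.apply([1,0,0])
    print("state",p,s["tcp_rot"],"gap",s["finger_gap"],"F",s["wrist_force"],s["time_s"]); print("expect c",c)
    for cam in("top","scene"):
        read_camera(cam);E=proj(cam,[c-79*ax,c+79*ax])
        print(cam,"expected ends",E.ravel())
        for r in cut_out(cam,"roller0"):
            ys,xs=np.nonzero(r["mask"]);P=np.c_[xs,ys].astype(float)
            if len(P)<20: continue
            m=P.mean(0);mid=E.mean(0)
            if np.hypot(*(m-mid))>25: continue
            d=P-m;a=(E[1]-E[0])/np.hypot(*(E[1]-E[0]));w,v=np.linalg.eigh(d.T@d);b=v[:,1]*np.sign(v[:,1]@a);sd=d@b
            print(cam,round(r["confidence"],2),"ends",(m+b*sd.min()),(m+b*sd.max()),"ang diff deg",np.degrees(np.arctan2(a[0]*b[1]-a[1]*b[0],a@b)))
E
python3 - <<'E'
from held import *
held()
im=read_camera("top")[:,:,::-1];a=cv2.resize(im[100:270,230:350],None,fx=3.3,fy=3.3,interpolation=cv2.INTER_CUBIC)
im=read_camera("scene")[:,:,::-1];b=cv2.resize(im[130:260,200:340],None,fx=2.8,fy=2.8,interpolation=cv2.INTER_CUBIC)
C=np.zeros((565,795,3),np.uint8);C[:a.shape[0],:396]=a[:565];C[:b.shape[0],400:792]=b;cv2.imwrite("pics/h1.png",C)
E
```

```text
state [682.34  -3.39 198.15] [-179.92    0.04   93.59] gap 30.138626760349077 F [ 0.09  0.46 -1.62] 6.4833
expect c [682.35  -3.38 209.35]
top expected ends [316.23 145.58 260.54 150.29]
top 0.68 ends [282.04 149.98] [260.99 149.72] ang diff deg 5.556700526196773
scene expected ends [262.24 161.16 230.16 172.32]
scene 0.64 ends [262.2  161.63] [229.65 171.9 ] ang diff deg 1.6783278127591428
```

View pics/h1.png

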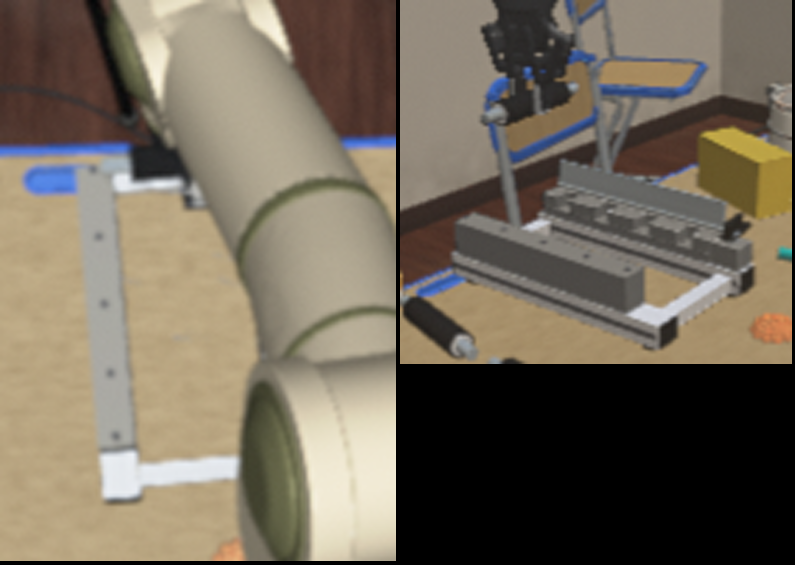

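```bash
rm cmd.json; cat > ins.py <<'E'
from plan import *
b=int(sys.argv[1]);dy=float(sys.argv[2]) if len(sys.argv)>2 else 0;dd=float(sys.argv[3]) if len(sys.argv)>3 else 0
B=lambda d,th,z:bay(b,d+dd,th,z,dy)
w=[(*B(-7,22,130),0,0),(*B(-7,22,60),0,2),(*B(0,20.5,60),0,1,4),(*B(4,17,59.6),0,1,4)]
plan(w);print("-- second")
w=[(*B(8,12,59.4),0,0,4),(*B(12,8.5,59.3),0,1,4),(*B(18,4,59.2),0,1,5),(*B(23.5,0,59.2),0,2,5)]
plan(w)
E
python3 ins.py 0
```

```text
0.0008 -0.0126 -0.0498 -0.383 -0.025 0 0; 0.0008 -0.0126 -0.0498 -0.383 -0.025 0 0; 0.0008 -0.0126 -0.0498 -0.383 -0.025 0 0; 0.0008 -0.0126 -0.0498 -0.383 -0.025 0 0; 0.0008 -0.0126 -0.1198 -0.383 -0.025 0 0; 0.0008 -0.0126 -0.1198 -0.383 -0.025 0 0; 0.0008 -0.0126 -0.1198 -0.383 -0.025 0 0; 0.0008 -0.0126 -0.1198 -0.383 -0.025 0 0; 0.0006 -0.0094 -0.1208 -0.37 -0.024 0 0; 0.0004 -0.0061 -0.1218 -0.357 -0.023 0 0; 0.0004 -0.0061 -0.1218 -0.357 -0.023 0 0; 0.0003 -0.0046 -0.1244 -0.326 -0.021 0 0; 0.0002 -0.003 -0.127 -0.296 -0.019 0 0; 0.0002 -0.003 -0.127 -0.296 -0.019 0 0  N14
-- second
cmd-meas [   0.2   -3.  -127. ] [-16.96  -1.09  -0.  ]
-0.0001 0.0016 -0.0036 0.044 0.003 0 0; -0.0002 0.0032 -0.0071 0.087 0.006 0 0; -0.0003 0.0051 -0.0096 0.118 0.008 0 0; -0.0005 0.007 -0.0121 0.148 0.01 0 0; -0.0005 0.007 -0.0121 0.148 0.01 0 0; -0.0007 0.0101 -0.0153 0.187 0.012 0 0; -0.0009 0.0132 -0.0184 0.226 0.015 0 0; -0.0009 0.0132 -0.0184 0.226 0.015 0 0; -0.0011 0.0162 -0.0212 0.261 0.017 0 0; -0.0013 0.0193 -0.024 0.296 0.019 0 0; -0.0013 0.0193 -0.024 0.296 0.019 0 0; -0.0013 0.0193 -0.024 0.296 0.019 0 0  N12
```

Call:
step_arm(increments="0.0008 -0.0126 -0.0498 -0.383 -0.025 0 0; 0.0008 -0.0126 -0.0498 -0.383 -0.025 0 0; 0.0008 -0.0126 -0.0498 -0.383 -0.025 0 0; 0.0008 -0.0126 -0.0498 -0.383 -0.025 0 0; 0.0008 -0.0126 -0.1198 -0.383 -0.025 0 0; 0.0008 -0.0126 -0.1198 -0.383 -0.025 0 0; 0.0008 -0.0126 -0.1198 -0.383 -0.025 0 0; 0.0008 -0.0126 -0.1198 -0.383 -0.025 0 0")

```text
time_s: 7.45
position: [683.3, -14.4, 78.2]
tcp_rot: [-179.8, 22.0, 93.9]
wrist_force: [0.7, 0.2, -1.2]
finger_gap: 30.7
finger_force: 41.6
```

```bash
python3 - <<'E'
from held import *
held(); print(bay(0,-7,22,60)[0])
save("scene","h2.png",(200,160,330,255),6)
E
```

```text
state [683.26 -14.42  78.22] [-179.81   21.98   93.86] gap 30.69043003697333 F [ 0.67  0.2  -1.24] 7.45
expect c [683.02 -10.24  88.61]
top expected ends [314.92 153.8  266.87 162.98]
top 0.73 ends [314.16 155.3 ] [287.31 158.57] ang diff deg 3.868199789289241
scene expected ends [263.27 185.44 235.92 213.58]
scene 0.46 ends [264.67 184.73] [238.16 209.25] ang diff deg 3.048596243145476
[683.9  -14.82  79.21]
```

View pics/h2.png

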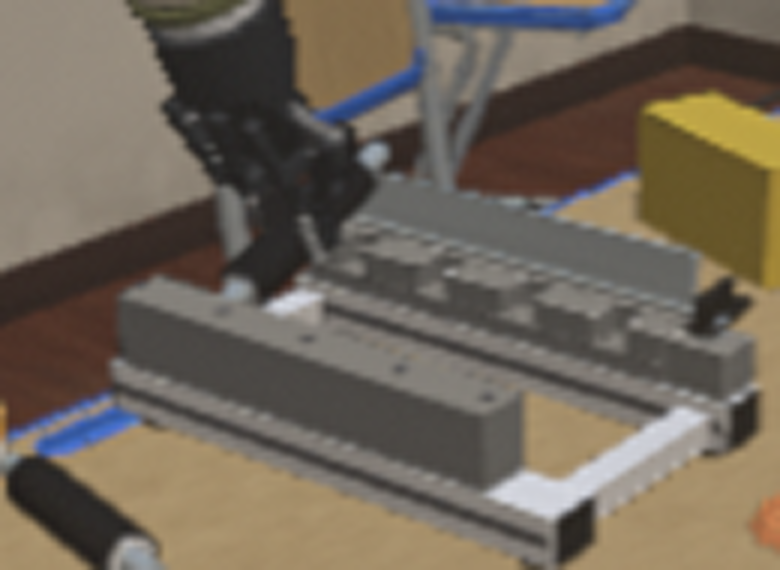

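The roller is tilted above bay 0 with its pocket end over the keeper. The scene view matches the expected pose to about 1–2 px, so I'll insert it.

Call:
step_arm(increments="-0.0002 0.0032 -0.001 0.013 0.001 0 0; -0.0004 0.0065 -0.002 0.026 0.002 0 0; -0.0004 0.0065 -0.002 0.026 0.002 0 0")

```text
time_s: 7.95
position: [683.9, -7.8, 77.6]
tcp_rot: [180.0, 20.4, 93.7]
wrist_force: [0.7, 0.3, -1.4]
finger_gap: 30.4
finger_force: 62.4
```

Call:
step_arm(increments="-0.0001 0.0015 -0.0026 0.031 0.002 0 0; -0.0002 0.0031 -0.0052 0.061 0.004 0 0; -0.0002 0.0031 -0.0052 0.061 0.004 0 0")

```text
time_s: 8.2
position: [683.4, -6.7, 71.7]
tcp_rot: [-180.0, 16.9, 93.6]
wrist_force: [1.3, 0.3, -2.1]
finger_gap: 29.9
finger_force: 62.5
```

Call:
step_arm(increments="-0.0001 0.0016 -0.0036 0.044 0.003 0 0; -0.0002 0.0032 -0.0071 0.087 0.006 0 0; -0.0003 0.0051 -0.0096 0.118 0.008 0 0; -0.0005 0.007 -0.0121 0.148 0.01 0 0; -0.0005 0.007 -0.0121 0.148 0.01 0 0")

```text
time_s: 8.62
position: [684.1, -0.5, 60.2]
tcp_rot: [179.9, 8.5, 93.6]
wrist_force: [2.6, -2.3, 1.2]
finger_gap: 30.0
finger_force: 62.8
```

```bash
python3 - <<'E'
from held import *
held(); print(bay(0,12,8.5,59.3)[0])
E
```

```text
state [684.1   -0.49  60.19] [179.92   8.47  93.62] gap 30.000629090012108 F [ 2.58 -2.3   1.18] 8.6167
expect c [683.98   1.15  71.27]
top expected ends [312.17 156.56 261.61 162.75]
scene expected ends [262.18 194.97 232.12 214.83]
scene 0.5 ends [263.03 197.  ] [238.75 209.46] ang diff deg 6.269301177415028
[682.81   1.8   59.9 ]
```

Call:
step_arm(increments="-0.0002 0.0031 -0.0032 0.039 0.002 0 0; -0.0004 0.0062 -0.0063 0.078 0.005 0 0; -0.0004 0.0062 -0.0063 0.078 0.005 0 0; -0.0006 0.0092 -0.0091 0.113 0.007 0 0; -0.0008 0.0123 -0.0119 0.148 0.009 0 0; -0.0008 0.0123 -0.0119 0.148 0.009 0 0; -0.0008 0.0123 -0.0119 0.148 0.009 0 0")

```text
time_s: 9.4
position: [682.5, 14.4, 48.0]
tcp_rot: [180.0, 0.1, 93.8]
wrist_force: [3.9, -1.4, 1.1]
finger_gap: 30.3
finger_force: 63.0
```

```bash
python3 - <<'E'
from held import *
held(); print(bay(0,23.5,0,59.2)[0])
E
```

```text
state [682.46  14.38  48.02] [179.96   0.06  93.77] gap 30.27821653890395 F [ 3.94 -1.44  1.13] 9.4
expect c [682.45  14.39  59.22]
top expected ends [307.83 159.   257.08 163.46]
top 0.41 ends [275.78 165.54] [264.6  160.98] ang diff deg 27.198908647395307
scene expected ends [260.29 202.04 229.32 216.41]
[682.    14.07  48.  ]
```

Call:
step_arm(increments="-0.0001 0.0015 -0.0003 0 0 0 0; -0.0002 0.003 -0.0006 0 0 0 0; -0.0003 0.004 -0.0006 0 0 0 0; -0.0003 0.004 -0.0006 0 0 0 0")

```text
time_s: 9.93
position: [682.5, 15.4, 47.9]
tcp_rot: [180.0, 0.3, 93.7]
wrist_force: [4.6, -9.4, 6.0]
finger_gap: 29.7
finger_force: 63.4
```

```bash
rm -f cmd.json; python3 - <<'E'
from plan import *
s=get_state();p=np.array(s["position"]);R=down(s["tcp_rot"][2])
P=pick(618.8,215,170.2,G=10.)
plan([(p,R,46,3),(p+[0,0,140],R,46,0)]+P)
E
```

```text
0 0 0 0.005 0.001 -0 0.046; 0 0 0 0.005 0.001 -0 0.046; 0 0 0 0.005 0.001 -0 0.046; 0 0 0 0.005 0.001 -0 0.046; 0 0 0.14 0.005 0.001 -0 0.046; 0 0 0.14 0.005 0.001 -0 0.046; 0 0 0.14 0.005 0.001 -0 0.046; 0 0 0.14 0.005 0.001 -0 0.046; -0.0637 0.1996 0.1521 0.003 0.004 1.335 0.06; -0.0637 0.1996 0.1521 0.003 0.004 1.335 0.06; -0.0637 0.1996 0.1521 0.003 0.004 1.335 0.06; -0.0637 0.1996 0.1521 0.003 0.004 1.335 0.06; -0.0637 0.1996 0.1521 0.003 0.004 1.335 0.06; -0.0637 0.1996 0.1521 0.003 0.004 1.335 0.06; -0.0637 0.1996 0.1521 0.003 0.004 1.335 0.06; -0.0637 0.1996 0.1521 0.003 0.004 1.335 0.06; -0.0637 0.1996 0.1521 0.003 0.004 1.335 0.06; -0.0637 0.1996 0.1521 0.003 0.004 1.335 0.06; -0.0637 0.1996 0.1521 0.003 0.004 1.335 0.06; -0.0637 0.1996 0.1521 0.003 0.004 1.335 0.06  N20

0 -0 -0.134 0 0 -0 0.06; 0 -0 -0.134 0 0 -0 0.06; 0 -0 -0.134 0 0 -0 0.06; 0 -0 -0.134 0 0 -0 0.06; 0 -0 -0.134 0 0 -0 0.06; 0 -0 -0.194 0 0 -0 0.06; 0 -0 -0.194 0 0 -0 0.06; 0 -0 -0.194 0 0 -0 0.06; 0 -0 -0.194 0 0 -0 0.06; 0 -0 -0.194 0 0 -0 0; 0 -0 -0.194 0 0 -0 0; 0 -0 -0.194 0 0 -0 0; 0 -0 -0.194 0 0 -0 0; 0 -0 -0.194 0 0 -0 0; 0 -0 -0.194 0 0 -0 0; 0 -0 -0 0 0 -0 0; 0 -0 -0 0 0 -0 0; 0 -0 -0 0 0 -0 0; 0 -0 -0 0 0 -0 0; 0 -0 -0 0 0 -0 0  N20

0 -0 -0 0 0 -0 0; 0 -0 -0 0 0 -0 0  N2
```

Call:
step_arm(increments="0 -0.002 0 0 0 0 0.046; 0 -0.002 0 0 0 0 0.046; 0 -0.002 0 0 0 0 0.046; 0 -0.002 0 0 0 0 0.046; 0 -0.002 0.14 0.005 0.001 0 0.046; 0 -0.002 0.14 0.005 0.001 0 0.046; 0 -0.002 0.14 0.005 0.001 0 0.046; 0 -0.002 0.14 0.005 0.001 0 0.046; -0.0637 0.197 0.1521 0.003 0.004 1.335 0.06; -0.0637 0.197 0.1521 0.003 0.004 1.335 0.06; -0.0637 0.197 0.1521 0.003 0.004 1.335 0.06; -0.0637 0.197 0.1521 0.003 0.004 1.335 0.06; -0.0637 0.197 0.1521 0.003 0.004 1.335 0.06; -0.0637 0.197 0.1521 0.003 0.004 1.335 0.06; -0.0637 0.197 0.1521 0.003 0.004 1.335 0.06; -0.0637 0.197 0.1521 0.003 0.004 1.335 0.06; -0.0637 0.197 0.1521 0.003 0.004 1.335 0.06; -0.0637 0.197 0.1521 0.003 0.004 1.335 0.06; -0.0637 0.197 0.1521 0.003 0.004 1.335 0.06; -0.0637 0.197 0.1521 0.003 0.004 1.335 0.06")

```text
time_s: 11.6
position: [617.4, 215.6, 198.8]
tcp_rot: [-179.9, -0.3, 170.5]
wrist_force: [0.6, 0.1, 0.3]
finger_gap: 59.9
finger_force: 0.0
```

```bash
python3 - <<'E'
from held import *
held(); 
for f in([6.5-79,-96,59],[6.5+79,-96,59]): print(proj("scene",fw(f)),proj("top",fw(f)))
save("top","c1.png",(190,130,350,260),5)
read_camera("top")
for r in cut_out("top","roller0"):
    ys,xs=np.nonzero(r["mask"]);print(r["confidence"],xs.mean(),ys.mean(),atz("top",[[xs.mean(),ys.mean()]],16))
E
```

```text
state [617.43 215.63 198.75] [-179.94   -0.34  170.54] gap 59.87270910466297 F [0.61 0.06 0.28] 11.6
expect c [617.49 215.63 209.95]
top expected ends [215.6  145.19 206.28 199.43]
top 0.78 ends [220.43 178.07] [215.26 209.21] ang diff deg -0.321614465293832
scene expected ends [194.66 181.11 220.75 194.66]
[[260.35 202.16]] [[307.77 159.19]]
[[229.37 216.5 ]] [[257.03 163.61]]
0.91 213.92340425531916 244.53617021276597 [[432.47 233.08  16.  ]]
0.8 218.16309012875536 191.76394849785407 [[599.2  219.62  16.  ]]
0.71 296.0566037735849 159.77830188679246 [[697.2  -28.96  16.  ]]
0.67 162.85323383084577 234.93781094527364 [[465.95 392.78  16.  ]]
```

View pics/c1.png

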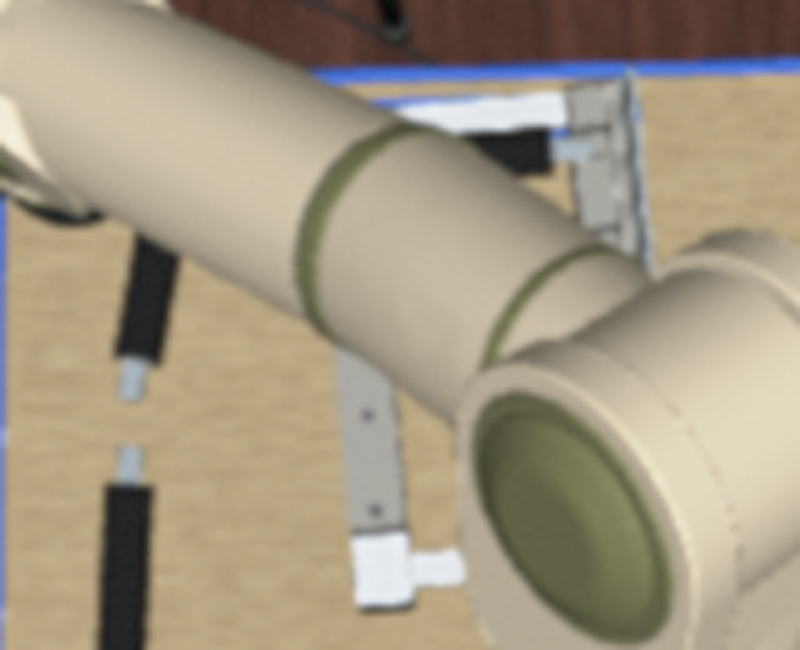

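Roller 0 lies in bore and pocket, with the pocket axle tip at top px (308,160) against (308,159) expected. Picking roller A next.

Call:
step_arm(increments="0.001 0 -0.134 0 0 0 0.06; 0.001 0 -0.134 0 0 0 0.06; 0.001 0 -0.134 0 0 0 0.06; 0.001 0 -0.134 0 0 0 0.06; 0.001 0 -0.194 0 0 0 0.06; 0.001 0 -0.194 0 0 0 0.06; 0.001 0 -0.194 0 0 0 0.06; 0.001 0 -0.194 0 0 0 0.06; 0.001 0 -0.194 0 0 0 0; 0.001 0 -0.194 0 0 0 0; 0.001 0 -0.194 0 0 0 0; 0.001 0 -0.194 0 0 0 0; 0.001 0 -0.194 0 0 0 0; 0.001 0 -0.194 0 0 0 0; 0.001 0 -0.194 0 0 0 0")

```text
time_s: 13.2
position: [620.2, 215.7, 7.8]
tcp_rot: [180.0, -0.1, 170.2]
wrist_force: [-0.0, -0.9, 7.9]
finger_gap: 30.6
finger_force: 58.8
```

Call:
step_arm(increments="0 0 0.194 0 0 0 0; 0 0 0.194 0 0 0 0; 0 0 0.194 0 0 0 0; 0 0 0.194 0 0 0 0; 0 0 0.194 0 0 0 0; 0 0 0.194 0 0 0 0; 0 0 0.194 0 0 0 0")

```text
time_s: 13.78
position: [619.7, 215.4, 202.1]
tcp_rot: [180.0, -0.0, 170.2]
wrist_force: [0.1, -0.6, -3.6]
finger_gap: 29.9
finger_force: 61.3
```

```bash
rm -f cmd.json; sed -i 's/^G=11.2/G=10.2/' plan.py; python3 - <<'E'
from held import *
held()
plan([(fw([-25,-32,215])-[0,0,G],down(93.75),0,3)])
E
sed -i 's/-7,22,130),0,0/-7,22,120),0,2/' ins.py; python3 ins.py 1
```

```text
state [619.71 215.44 202.1 ] [179.96  -0.02 170.24] gap 29.941272133673067 F [ 0.08 -0.58 -3.6 ] 13.7833
expect c [619.71 215.43 212.3 ]
top expected ends [215.69 144.18 206.11 198.5 ]
top 0.51 ends [210.57 173.67] [204.95 197.99] ang diff deg 3.0274187351927355
scene expected ends [194.3  180.05 220.1  193.84]
scene 0.77 ends [195.04 180.29] [222.15 196.75] ang diff deg 3.12490840927818
0.0019 -0.2357 0.007 -0.003 -0.007 -1.336 0; 0.0019 -0.2357 0.007 -0.003 -0.007 -1.336 0; 0.0019 -0.2357 0.007 -0.003 -0.007 -1.336 0; 0.0019 -0.2357 0.007 -0.003 -0.007 -1.336 0; 0.0019 -0.2357 0.007 -0.003 -0.007 -1.336 0; 0.0019 -0.2357 0.007 -0.003 -0.007 -1.336 0; 0.0019 -0.2357 0.007 -0.003 -0.007 -1.336 0; 0.0019 -0.2357 0.007 -0.003 -0.007 -1.336 0; 0.0019 -0.2357 0.007 -0.003 -0.007 -1.336 0; 0.0019 -0.2357 0.007 -0.003 -0.007 -1.336 0; 0.0019 -0.2357 0.007 -0.003 -0.007 -1.336 0; 0.0019 -0.2357 0.007 -0.003 -0.007 -1.336 0; 0.0019 -0.2357 0.007 -0.003 -0.007 -1.336 0; 0.0019 -0.2357 0.007 -0.003 -0.007 -1.336 0; 0.0019 -0.2357 0.007 -0.003 -0.007 -1.336 0  N15
cmd-meas [   1.9 -235.7    7. 
[... 534 characters left out ...]
6 0.0089 -0.1267 -0.357 -0.023 0 0; -0.0007 0.0104 -0.1293 -0.327 -0.021 0 0; -0.0008 0.0119 -0.1319 -0.296 -0.019 0 0; -0.0008 0.0119 -0.1319 -0.296 -0.019 0 0  N16
-- second
cmd-meas [   1.1 -223.8 -124.9] [-13.8  -12.64 -75.9 ]
-0.0001 0.0016 -0.0035 0.043 0.003 0 0; -0.0002 0.0031 -0.0071 0.087 0.006 0 0; -0.0003 0.005 -0.0096 0.117 0.008 0 0; -0.0005 0.0069 -0.012 0.148 0.01 0 0; -0.0005 0.0069 -0.012 0.148 0.01 0 0; -0.0007 0.0099 -0.0152 0.187 0.012 0 0; -0.0009 0.013 -0.0184 0.226 0.015 0 0; -0.0009 0.013 -0.0184 0.226 0.015 0 0; -0.0011 0.016 -0.0212 0.261 0.017 0 0; -0.0013 0.019 -0.0239 0.296 0.02 0 0; -0.0013 0.019 -0.0239 0.296 0.02 0 0; -0.0013 0.019 -0.0239 0.296 0.02 0 0  N12
```

Call:
step_arm(increments="0.0019 -0.2357 0.007 -0.003 -0.007 -1.336 0; 0.0019 -0.2357 0.007 -0.003 -0.007 -1.336 0; 0.0019 -0.2357 0.007 -0.003 -0.007 -1.336 0; 0.0019 -0.2357 0.007 -0.003 -0.007 -1.336 0; 0.0019 -0.2357 0.007 -0.003 -0.007 -1.336 0; 0.0019 -0.2357 0.007 -0.003 -0.007 -1.336 0; 0.0019 -0.2357 0.007 -0.003 -0.007 -1.336 0; 0.0019 -0.2357 0.007 -0.003 -0.007 -1.336 0; 0.0019 -0.2357 0.007 -0.003 -0.007 -1.336 0; 0.0019 -0.2357 0.007 -0.003 -0.007 -1.336 0; 0.0019 -0.2357 0.007 -0.003 -0.007 -1.336 0; 0.0019 -0.2357 0.007 -0.003 -0.007 -1.336 0; 0.0019 -0.2357 0.007 -0.003 -0.007 -1.336 0; 0.0019 -0.2357 0.007 -0.003 -0.007 -1.336 0; 0.0019 -0.2357 0.007 -0.003 -0.007 -1.336 0; 0.0019 -0.2357 0.007 -0.003 -0.007 -1.336 0")

```text
time_s: 15.32
position: [620.8, -20.3, 206.0]
tcp_rot: [179.9, 0.1, 93.8]
wrist_force: [-0.6, 0.3, -3.1]
finger_gap: 30.0
finger_force: 61.1
```

Call:
step_arm(increments="-0.0002 0.0024 -0.063 -0.383 -0.025 0 0; -0.0002 0.0024 -0.063 -0.383 -0.025 0 0; -0.0002 0.0024 -0.063 -0.383 -0.025 0 0; -0.0002 0.0024 -0.063 -0.383 -0.025 0 0; -0.0002 0.0024 -0.063 -0.383 -0.025 0 0; -0.0002 0.0024 -0.123 -0.383 -0.025 0 0; -0.0002 0.0024 -0.123 -0.383 -0.025 0 0; -0.0002 0.0024 -0.123 -0.383 -0.025 0 0; -0.0002 0.0024 -0.123 -0.383 -0.025 0 0; -0.0002 0.0024 -0.123 -0.383 -0.025 0 0")

```text
time_s: 16.15
position: [621.6, -19.0, 84.7]
tcp_rot: [179.8, 22.1, 93.6]
wrist_force: [0.3, 0.1, -1.5]
finger_gap: 30.1
finger_force: 61.1
```

```bash
sed -i 's/^G=10.2/G=8.5/' plan.py; python3 - <<'E'
from held import *
held(); print(bay(1,-7,22,60)[0])
E
```

```text
state [621.56 -19.03  84.71] [179.78  22.05  93.59] gap 30.066240041531774 F [ 0.33  0.06 -1.48] 16.15
expect c [621.32 -15.84  92.59]
top expected ends [317.55 173.66 268.99 182.02]
top 0.73 ends [307.08 159.28] [288.22 160.47] ang diff deg 6.159842564163878
top 0.65 ends [318.1  173.62] [291.34 178.05] ang diff deg 0.37326785396688095
scene expected ends [276.88 187.63 249.46 216.73]
scene 0.73 ends [278.47 188.55] [251.81 213.85] ang diff deg 3.198591174150349
[619.97 -17.99  81.71]
```

Call:
step_arm(increments="-0.0011 0.001 -0.0028 0 0 0 0; -0.0011 0.001 -0.0028 0 0 0 0; -0.0013 0.0042 -0.0038 0.013 0.001 0 0; -0.0015 0.0075 -0.0048 0.026 0.002 0 0; -0.0015 0.0075 -0.0048 0.026 0.002 0 0")

```text
time_s: 16.77
position: [619.5, -9.9, 78.5]
tcp_rot: [179.9, 20.5, 93.7]
wrist_force: [0.2, 0.5, -2.0]
finger_gap: 29.6
finger_force: 61.2
```

Call:
step_arm(increments="-0.0001 0.0015 -0.0026 0.031 0.002 0 0; -0.0002 0.0031 -0.0052 0.061 0.004 0 0; -0.0002 0.0031 -0.0052 0.061 0.004 0 0")

```text
time_s: 17.02
position: [619.3, -8.7, 73.3]
tcp_rot: [179.9, 17.0, 93.6]
wrist_force: [1.9, 0.4, -1.5]
finger_gap: 30.0
finger_force: 61.4
```

```bash
python3 - <<'E'
from held import *
held(); print(bay(1,4,17,59.6)[0])
E
```

```text
state [619.32  -8.67  73.28] [179.86  16.97  93.6 ] gap 30.043505786854485 F [ 1.93  0.39 -1.52] 17.0167
expect c [619.14  -6.19  81.41]
top expected ends [314.79 175.71 265.16 183.16]
top 0.63 ends [307.   159.92] [285.98 159.81] ang diff deg 8.851424265454577
scene expected ends [276.01 193.05 247.38 219.33]
scene 0.68 ends [277.5  194.68] [252.08 213.47] ang diff deg 6.076220549648038
[619.35  -8.61  74.57]
```

Call:
step_arm(increments="0.0003 0.0016 -0.0026 0.043 0.003 0 0; 0.0003 0.0031 -0.006 0.087 0.006 0 0; 0.0002 0.005 -0.0085 0.117 0.008 0 0; 0 0.0069 -0.011 0.148 0.01 0 0; 0 0.0069 -0.011 0.148 0.01 0 0")

```text
time_s: 17.63
position: [618.9, -1.6, 62.0]
tcp_rot: [179.9, 8.6, 93.6]
wrist_force: [1.2, -1.7, -0.2]
finger_gap: 30.1
finger_force: 61.3
```

Call:
step_arm(increments="-0.0002 0.003 -0.0032 0.039 0.002 0 0; -0.0004 0.0061 -0.0064 0.078 0.005 0 0; -0.0004 0.0061 -0.0064 0.078 0.005 0 0; -0.0006 0.0091 -0.0092 0.113 0.007 0 0; -0.0008 0.0121 -0.0119 0.148 0.01 0 0; -0.0008 0.0121 -0.0119 0.148 0.01 0 0; -0.0008 0.0121 -0.0119 0.148 0.01 0 0")

```text
time_s: 18.22
position: [618.7, 10.5, 50.8]
tcp_rot: [179.9, 0.3, 93.7]
wrist_force: [4.4, -6.5, 2.3]
finger_gap: 29.9
finger_force: 61.9
```

Call:
step_arm(increments="-0.0001 0.0015 -0.0003 0 0 0 0; -0.0002 0.003 -0.0006 0 0 0 0; -0.0003 0.004 -0.0006 0 0 0 0; -0.0003 0.004 -0.0006 0 0 0 0")

```text
time_s: 18.55
position: [618.7, 10.6, 50.8]
tcp_rot: [179.9, 0.6, 93.6]
wrist_force: [2.6, -16.1, 9.6]
finger_gap: 30.2
finger_force: 62.6
```

```bash
python3 - <<'E'
from held import *
held(); print(bay(1,24,0,59)[0])
E
```

```text
state [618.72  10.55  50.77] [179.93   0.59  93.59] gap 30.15313775524852 F [  2.62 -16.12   9.59] 18.55
expect c [618.7   10.64  59.27]
top expected ends [309.68 179.08 258.59 183.51]
top 0.49 ends [277.64 187.56] [265.06 179.46] ang diff deg 37.73252810745031
scene expected ends [273.79 205.81 242.98 221.34]
scene 0.64 ends [274.48 207.63] [253.28 213.93] ang diff deg 10.221405214857747
scene 0.43 ends [259.57 204.38] [238.12 209.51] ang diff deg 13.303868259073557
[618.11  10.38  50.5 ]
```

```bash
cat > nxt.py <<'E'
from plan import *
x,y,yaw=map(float,sys.argv[1:4])
s=get_state();p=np.array(s["position"]);R=down(s["tcp_rot"][2])
if os.path.exists("cmd.json"): os.remove("cmd.json")
plan([(p,R,46,3),(p+[0,0,140],R,46,0),(np.array([x,y,200.]),down(yaw),60,3)])
E
python3 nxt.py 466.5 392.5 187
```

```text
0 0 0 0.01 0.002 -0 0.046; 0 0 0 0.01 0.002 -0 0.046; 0 0 0 0.01 0.002 -0 0.046; 0 0 0 0.01 0.002 -0 0.046; 0 0 0.14 0.01 0.002 -0 0.046; 0 0 0.14 0.01 0.002 -0 0.046; 0 0 0.14 0.01 0.002 -0 0.046; 0 0 0.14 0.01 0.002 -0 0.046; -0.1522 0.3819 0.1493 0.006 0.01 1.63 0.06; -0.1522 0.3819 0.1493 0.006 0.01 1.63 0.06; -0.1522 0.3819 0.1493 0.006 0.01 1.63 0.06; -0.1522 0.3819 0.1493 0.006 0.01 1.63 0.06; -0.1522 0.3819 0.1493 0.006 0.01 1.63 0.06; -0.1522 0.3819 0.1493 0.006 0.01 1.63 0.06; -0.1522 0.3819 0.1493 0.006 0.01 1.63 0.06; -0.1522 0.3819 0.1493 0.006 0.01 1.63 0.06; -0.1522 0.3819 0.1493 0.006 0.01 1.63 0.06; -0.1522 0.3819 0.1493 0.006 0.01 1.63 0.06; -0.1522 0.3819 0.1493 0.006 0.01 1.63 0.06; -0.1522 0.3819 0.1493 0.006 0.01 1.63 0.06  N20

-0 -0 -0 0 -0 0 0.06; -0 -0 -0 0 -0 0 0.06; -0 -0 -0 0 -0 0 0.06; -0 -0 -0 0 -0 0 0.06; -0 -0 -0 0 -0 0 0.06  N5
```

Call:
step_arm(increments="0 -0.003 0 0 0 0 0.046; 0 -0.003 0 0 0 0 0.046; 0 -0.003 0 0 0 0 0.046; 0 -0.003 0 0 0 0 0.046; 0 -0.003 0.14 0 0 0 0.046; 0 -0.003 0.14 0 0 0 0.046; 0 -0.003 0.14 0 0 0 0.046; 0 -0.003 0.14 0 0 0 0.046; -0.1522 0.378 0.15 0.006 0.01 1.63 0.06; -0.1522 0.378 0.15 0.006 0.01 1.63 0.06; -0.1522 0.378 0.15 0.006 0.01 1.63 0.06; -0.1522 0.378 0.15 0.006 0.01 1.63 0.06; -0.1522 0.378 0.15 0.006 0.01 1.63 0.06; -0.1522 0.378 0.15 0.006 0.01 1.63 0.06; -0.1522 0.378 0.15 0.006 0.01 1.63 0.06; -0.1522 0.378 0.15 0.006 0.01 1.63 0.06; -0.1522 0.378 0.15 0.006 0.01 1.63 0.06; -0.1522 0.378 0.15 0.006 0.01 1.63 0.06; -0.1522 0.378 0.15 0.006 0.01 1.63 0.06; -0.1522 0.378 0.15 0.006 0.01 1.63 0.06")

```text
time_s: 20.42
position: [463.0, 397.3, 200.1]
tcp_rot: [180.0, -0.5, -179.6]
wrist_force: [-0.1, -1.0, -0.5]
finger_gap: 60.2
finger_force: 0.0
```

Call:
step_arm(increments="0 0 0 0 0 0 0.06; 0 0 0 0 0 0 0.06; 0 0 0 0 0 0 0.06; 0 0 0 0 0 0 0.06; 0 0 0 0 0 0 0.06")

```text
time_s: 20.83
position: [465.9, 393.4, 199.9]
tcp_rot: [-179.9, -0.4, 179.5]
wrist_force: [0.0, -0.2, 0.1]
finger_gap: 60.1
finger_force: 0.0
```

```bash
python3 - <<'E'
from held import *
held()
for b in(0,1):
  for f in([-72.5,-96+64*b,59],[61.5,-96+64*b,59]): print(b,proj("scene",fw(f)),proj("top",fw(f)))
save("top","c2.png",(240,130,350,260),4.5)
E
```

```text
state [465.91 393.36 199.92] [-179.93   -0.42  179.55] gap 60.059609496530356 F [ 0.04 -0.18  0.13] 20.8333
expect c [465.97 393.37 208.41]
top expected ends [147.82 199.03 146.09 255.62]
top 0.74 ends [161.86 231.58] [166.05 259.99] ang diff deg -10.149571484435375
scene expected ends [168.1  213.58 207.04 231.76]
0 [[260.35 202.16]] [[307.77 159.19]]
0 [[234.41 214.17]] [[264.74 162.94]]
1 [[273.93 206.1 ]] [[309.75 179.27]]
1 [[248.22 218.76]] [[266.43 183.06]]
```

View pics/c2.png

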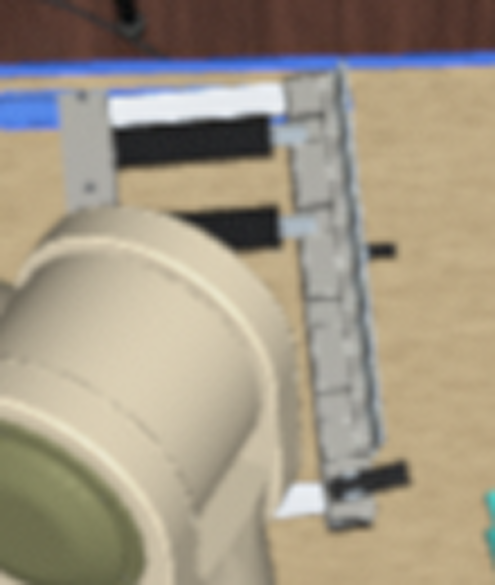

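Rollers 0 and 1 are both home. The wrist hit its last-joint limit, so I'll unwind it and pick roller C with yaw 7°.

Call:
step_arm(increments="0.0006 -0.0006 0 0 0 -3.0 0.06; 0.0006 -0.0006 0 0 0 -3.0 0.06; 0.0006 -0.0006 0 0 0 -3.0 0.06; 0.0006 -0.0006 0 0 0 -3.0 0.06; 0.0006 -0.0006 0 0 0 -3.0 0.06; 0.0006 -0.0006 0 0 0 -3.0 0.06; 0.0006 -0.0006 0 0 0 -3.0 0.06; 0.0006 -0.0006 0 0 0 -3.0 0.06; 0.0006 -0.0006 0 0 0 -3.0 0.06; 0.0006 -0.0006 0 0 0 -3.0 0.06; 0.0006 -0.0006 0 0 0 -3.0 0.06; 0.0006 -0.0006 0 0 0 -3.0 0.06; 0.0006 -0.0006 0 0 0 -3.0 0.06; 0.0006 -0.0006 0 0 0 -3.0 0.06; 0.0006 -0.0006 0 0 0 -3.0 0.06; 0.0006 -0.0006 0 0 0 -3.0 0.06; 0.0006 -0.0006 0 0 0 -3.0 0.06; 0.0006 -0.0006 0 0 0 -3.0 0.06; 0.0006 -0.0006 0 0 0 -3.0 0.06; 0.0006 -0.0006 0 0 0 -3.0 0.06")

```text
time_s: 22.75
position: [466.2, 393.2, 199.9]
tcp_rot: [-179.9, -0.5, 36.1]
wrist_force: [0.1, 1.1, 0.7]
finger_gap: 59.9
finger_force: 0.0
```

Call:
step_arm(increments="0 0 0 0 0 0 0.06; 0 0 0 0 0 0 0.06; 0 0 0 0 0 0 0.06")

```text
time_s: 23.0
position: [466.2, 393.3, 199.8]
tcp_rot: [-179.9, -0.4, 36.7]
wrist_force: [-0.7, 0.7, -0.2]
finger_gap: 59.8
finger_force: 0.0
```

```bash
rm -f cmd.json; python3 - <<'E'
from held import *
s=get_state();print(s["joint_pos"],s["tcp_rot"],s["position"])
plan(pick(466.5,392.5,7,G=9.))
E
```

```text
[ -36.03   28.87  -13.73  108.71    9.7    43.09 -108.47] [-179.94   -0.44   36.69] [466.18 393.26 199.78]
0.0003 -0.0008 0.0002 -0.004 0.007 -0.518 0.06; 0.0003 -0.0008 0.0002 -0.004 0.007 -0.518 0.06; 0.0003 -0.0008 0.0002 -0.004 0.007 -0.518 0.06; 0.0003 -0.0008 0.0002 -0.004 0.007 -0.518 0.06; 0.0003 -0.0008 0.0002 -0.004 0.007 -0.518 0.06; 0.0003 -0.0008 -0.1328 -0.004 0.007 -0.518 0.06; 0.0003 -0.0008 -0.1328 -0.004 0.007 -0.518 0.06; 0.0003 -0.0008 -0.1328 -0.004 0.007 -0.518 0.06; 0.0003 -0.0008 -0.1328 -0.004 0.007 -0.518 0.06; 0.0003 -0.0008 -0.1328 -0.004 0.007 -0.518 0.06; 0.0003 -0.0008 -0.1928 -0.004 0.007 -0.518 0.06; 0.0003 -0.0008 -0.1928 -0.004 0.007 -0.518 0.06; 0.0003 -0.0008 -0.1928 -0.004 0.007 -0.518 0.06; 0.0003 -0.0008 -0.1928 -0.004 0.007 -0.518 0.06; 0.0003 -0.0008 -0.1928 -0.004 0.007 -0.518 0; 0.0003 -0.0008 -0.1928 -0.004 0.007 -0.518 0; 0.0003 -0.0008 -0.1928 -0.004 0.007 -0.518 0; 0.0003 -0.0008 -0.1928 -0.004 0.007 -0.518 0; 0.0003 -0.0008 -0.1928 -0.004 0.007 -0.518 0; 0.0003 -0.0008 -0.1928 -0.004 0.007 -0.518 0  N20

0 0 0.193 0 -0 -0 0; 0 0 0.193 0 -0 -0 0; 0 0 0.193 0 -0 -0 0; 0 0 0.193 0 -0 -0 0; 0 0 0.193 0 -0 -0 0; 0 0 0.193 0 -0 -0 0; 0 0 0.193 0 -0 -0 0  N7
```

Call:
step_arm(increments="0.0003 -0.0008 0.0002 -0.004 0.007 -0.518 0.06; 0.0003 -0.0008 0.0002 -0.004 0.007 -0.518 0.06; 0.0003 -0.0008 0.0002 -0.004 0.007 -0.518 0.06; 0.0003 -0.0008 0.0002 -0.004 0.007 -0.518 0.06; 0.0003 -0.0008 0.0002 -0.004 0.007 -0.518 0.06; 0.0003 -0.0008 -0.1328 -0.004 0.007 -0.518 0.06; 0.0003 -0.0008 -0.1328 -0.004 0.007 -0.518 0.06; 0.0003 -0.0008 -0.1328 -0.004 0.007 -0.518 0.06; 0.0003 -0.0008 -0.1328 -0.004 0.007 -0.518 0.06; 0.0003 -0.0008 -0.1328 -0.004 0.007 -0.518 0.06; 0.0003 -0.0008 -0.1928 -0.004 0.007 -0.518 0.06; 0.0003 -0.0008 -0.1928 -0.004 0.007 -0.518 0.06; 0.0003 -0.0008 -0.1928 -0.004 0.007 -0.518 0.06; 0.0003 -0.0008 -0.1928 -0.004 0.007 -0.518 0.06")

```text
time_s: 24.17
position: [467.3, 392.8, 8.5]
tcp_rot: [-180.0, -0.0, 6.8]
wrist_force: [0.4, -0.2, -0.4]
finger_gap: 60.0
finger_force: 0.0
```

Call:
step_arm(increments="0 0 0 0 0 0 0; 0 0 0 0 0 0 0; 0 0 0 0 0 0 0; 0 0 0 0 0 0 0; 0 0 0 0 0 0 0; 0 0 0 0 0 0 0; 0 0 0 0 0 0 0")

```text
time_s: 24.75
position: [467.7, 393.0, 9.5]
tcp_rot: [-179.9, -0.1, 6.8]
wrist_force: [-0.7, -0.9, 10.9]
finger_gap: 29.9
finger_force: 58.5
```

Call:
step_arm(increments="0 0 0.193 0 0 0 0; 0 0 0.193 0 0 0 0; 0 0 0.193 0 0 0 0; 0 0 0.193 0 0 0 0; 0 0 0.193 0 0 0 0; 0 0 0.193 0 0 0 0; 0 0 0.193 0 0 0 0")

```text
time_s: 25.33
position: [467.3, 392.7, 202.9]
tcp_rot: [-179.8, -0.2, 6.8]
wrist_force: [0.5, -0.3, -2.6]
finger_gap: 29.4
finger_force: 60.8
```

```bash
rm -f cmd.json; python3 - <<'E'
from held import *
held();print(get_state()["joint_pos"])
plan([(fw([-25,32,215])-[0,0,G],down(93.75),0,3)])
E
python3 ins.py 2 -0.5
```

```text
state [467.27 392.73 202.92] [-179.84   -0.22    6.76] gap 29.416134949068606 F [ 0.53 -0.28 -2.59] 25.3333
expect c [467.24 392.7  211.42]
top expected ends [149.76 254.82 144.17 198.61]
top 0.56 ends [150.84 215.08] [143.2 199.9] ang diff deg -21.028018290054085
scene expected ends [210.25 229.03 164.48 213.23]
scene 0.89 ends [212.93 231.24] [163.63 216.21] ang diff deg -2.1051641815157196
[ -41.59   28.61   -5.52  108.85    3.87   42.87 -132.5 ]
0.0904 -0.4169 0.0078 0.003 -0 1.518 0; 0.0904 -0.4169 0.0078 0.003 -0 1.518 0; 0.0904 -0.4169 0.0078 0.003 -0 1.518 0; 0.0904 -0.4169 0.0078 0.003 -0 1.518 0; 0.0904 -0.4169 0.0078 0.003 -0 1.518 0; 0.0904 -0.4169 0.0078 0.003 -0 1.518 0; 0.0904 -0.4169 0.0078 0.003 -0 1.518 0; 0.0904 -0.4169 0.0078 0.003 -0 1.518 0; 0.0904 -0.4169 0.0078 0.003 -0 1.518 0; 0.0904 -0.4169 0.0078 0.003 -0 1.518 0; 0.0904 -0.4169 0.0078 0.003 -0 1.518 0; 0.0904 -0.4169 0.0078 0.003 -0 1.518 0; 0.0904 -0.4169 0.0078 0.003 -0 1.518 0; 0.0904 -0.4169 0.0078 0.003 -0 1.518 0; 0.0904 -0.4169 0.0078 0.003 -0 1.518 0; 0.0904 -0.4169 0.0078 0.003 -0 1.518 0  N16
cm
[... 586 characters left out ...]
.023 -0 0; -0.0003 0.011 -0.1294 -0.326 -0.021 -0 0; -0.0003 0.0125 -0.1319 -0.296 -0.019 -0 0; -0.0003 0.0125 -0.1319 -0.296 -0.019 -0 0  N16
-- second
cmd-meas [  90.1 -404.4 -124.1] [-14.22  11.99  86.28]
-0.0001 0.0015 -0.0035 0.044 0.003 -0 0; -0.0002 0.003 -0.0071 0.087 0.005 -0 0; -0.0004 0.0048 -0.0096 0.118 0.007 -0 0; -0.0005 0.0066 -0.012 0.148 0.009 -0 0; -0.0005 0.0066 -0.012 0.148 0.009 -0 0; -0.0007 0.0096 -0.0152 0.187 0.012 -0 0; -0.0009 0.0126 -0.0184 0.226 0.014 -0 0; -0.0009 0.0126 -0.0184 0.226 0.014 -0 0; -0.0011 0.0155 -0.0211 0.261 0.017 -0 0; -0.0013 0.0185 -0.0239 0.296 0.019 -0 0; -0.0013 0.0185 -0.0239 0.296 0.019 -0 0; -0.0013 0.0185 -0.0239 0.296 0.019 -0 0  N12
```

Call:
step_arm(increments="0.0904 -0.4169 0.0078 0.003 0 1.518 0; 0.0904 -0.4169 0.0078 0.003 0 1.518 0; 0.0904 -0.4169 0.0078 0.003 0 1.518 0; 0.0904 -0.4169 0.0078 0.003 0 1.518 0; 0.0904 -0.4169 0.0078 0.003 0 1.518 0; 0.0904 -0.4169 0.0078 0.003 0 1.518 0; 0.0904 -0.4169 0.0078 0.003 0 1.518 0; 0.0904 -0.4169 0.0078 0.003 0 1.518 0; 0.0904 -0.4169 0.0078 0.003 0 1.518 0; 0.0904 -0.4169 0.0078 0.003 0 1.518 0; 0.0904 -0.4169 0.0078 0.003 0 1.518 0; 0.0904 -0.4169 0.0078 0.003 0 1.518 0; 0.0904 -0.4169 0.0078 0.003 0 1.518 0; 0.0904 -0.4169 0.0078 0.003 0 1.518 0; 0.0904 -0.4169 0.0078 0.003 0 1.518 0; 0.0904 -0.4169 0.0078 0.003 0 1.518 0; 0.0904 -0.4169 0.0078 0.003 0 1.518 0; 0.0904 -0.4169 0.0078 0.003 0 1.518 0")

```text
time_s: 27.03
position: [557.0, -23.8, 207.8]
tcp_rot: [-179.9, -0.1, 93.8]
wrist_force: [0.7, -0.3, -1.8]
finger_gap: 30.0
finger_force: 60.8
```

Call:
step_arm(increments="0.0003 0.0031 -0.0623 -0.383 -0.025 0 0; 0.0003 0.0031 -0.0623 -0.383 -0.025 0 0; 0.0003 0.0031 -0.0623 -0.383 -0.025 0 0; 0.0003 0.0031 -0.0623 -0.383 -0.025 0 0; 0.0003 0.0031 -0.0623 -0.383 -0.025 0 0; 0.0003 0.0031 -0.1223 -0.383 -0.025 0 0; 0.0003 0.0031 -0.1223 -0.383 -0.025 0 0; 0.0003 0.0031 -0.1223 -0.383 -0.025 0 0; 0.0003 0.0031 -0.1223 -0.383 -0.025 0 0; 0.0003 0.0031 -0.1223 -0.383 -0.025 0 0")

```text
time_s: 27.87
position: [557.9, -22.0, 86.7]
tcp_rot: [-180.0, 21.8, 93.6]
wrist_force: [-0.1, -0.0, -2.1]
finger_gap: 30.0
finger_force: 60.8
```

```bash
sed -i 's/^G=8.5/G=6.3/' plan.py; python3 - <<'E'
from held import *
held(); print(bay(2,-7,22,60,-.5)[0])
E
```

```text
state [557.92 -22.03  86.69] [-179.99   21.84   93.64] gap 30.02281348179749 F [-0.09 -0.02 -2.14] 27.8667
expect c [557.78 -19.69  92.53]
top expected ends [319.59 194.67 270.58 202.35]
top 0.5 ends [308.96 180.64] [289.85 179.53] ang diff deg 12.244248059297902
top 0.41 ends [330.33 243.56] [284.7  137.38] ang diff deg 75.65720781712041
scene expected ends [291.28 191.37 263.95 221.49]
scene 0.62 ends [292.99 192.02] [266.18 218.19] ang diff deg 3.4618508650491844
scene 0.49 ends [270.2  206.42] [252.79 214.67] ang diff deg 22.424741445549646
[556.55 -21.32  83.75]
```

Call:
step_arm(increments="-0.0009 0.0008 -0.002 0 0 0 0; -0.0009 0.0008 -0.002 0 0 0 0; -0.0011 0.004 -0.003 0.013 0.001 0 0; -0.0013 0.0073 -0.004 0.026 0.002 0 0; -0.0013 0.0073 -0.004 0.026 0.002 0 0")

```text
time_s: 28.48
position: [556.3, -13.7, 81.4]
tcp_rot: [-179.9, 20.3, 93.7]
wrist_force: [0.7, 1.4, -2.9]
finger_gap: 29.3
finger_force: 60.9
```

Call:
step_arm(increments="-0.0001 0.0015 -0.0026 0.031 0.002 0 0; -0.0002 0.003 -0.0052 0.061 0.004 0 0; -0.0002 0.003 -0.0052 0.061 0.004 0 0")

```text
time_s: 28.73
position: [556.0, -12.1, 76.2]
tcp_rot: [-179.9, 16.8, 93.6]
wrist_force: [1.3, 0.5, -1.1]
finger_gap: 29.5
finger_force: 60.8
```

```bash
python3 - <<'E'
from held import *
held(); print(bay(2,4,17,59.6,-.5)[0])
E
```

```text
state [556.04 -12.12  76.19] [-179.91   16.82   93.64] gap 29.501158871864764 F [ 1.34  0.49 -1.13] 28.7333
expect c [555.94 -10.3   82.22]
top expected ends [316.88 196.34 266.81 203.3 ]
top 0.5 ends [300.02 178.86] [289.92 177.63] ang diff deg 14.863284388862978
scene expected ends [290.34 196.65 261.88 223.91]
scene 0.68 ends [290.61 199.8 ] [266.72 217.95] ang diff deg 6.5449019251742895
scene 0.57 ends [268.56 208.39] [253.6  214.47] ang diff deg 21.653532964741192
scene 0.57 ends [325.05 223.68] [217.99 224.39] ang diff deg 43.38421144238052
[555.95 -12.12  76.67]
```

Call:
step_arm(increments="0.0001 0.0015 -0.003 0.044 0.003 0 0; 0.0001 0.003 -0.0066 0.087 0.005 0 0; 0 0.0048 -0.0091 0.118 0.007 0 0; 0 0.0068 -0.0115 0.148 0.009 0 0; 0 0.0068 -0.0115 0.148 0.009 0 0")

```text
time_s: 29.35
position: [555.7, -5.3, 64.5]
tcp_rot: [-179.9, 8.4, 93.7]
wrist_force: [1.5, -1.9, -3.0]
finger_gap: 29.7
finger_force: 60.7
```

Call:
step_arm(increments="-0.0002 0.003 -0.0032 0.039 0.002 0 0; -0.0004 0.006 -0.0064 0.078 0.005 0 0; -0.0004 0.006 -0.0064 0.078 0.005 0 0; -0.0006 0.009 -0.0092 0.113 0.007 0 0; -0.0008 0.0119 -0.0119 0.148 0.01 0 0; -0.0008 0.0119 -0.0119 0.148 0.01 0 0; -0.0008 0.0119 -0.0119 0.148 0.01 0 0")

```text
time_s: 29.93
position: [555.0, 7.1, 53.0]
tcp_rot: [-179.9, 0.0, 93.7]
wrist_force: [2.0, -3.7, -2.4]
finger_gap: 30.3
finger_force: 61.0
```

Call:
step_arm(increments="-0.0001 0.0015 -0.0003 0 0 0 0; -0.0002 0.003 -0.0006 0 0 0 0; -0.0003 0.004 -0.0006 0 0 0 0; -0.0003 0.004 -0.0006 0 0 0 0")

```text
time_s: 30.27
position: [555.0, 7.2, 52.8]
tcp_rot: [-179.9, 0.4, 93.6]
wrist_force: [3.2, -16.6, 4.1]
finger_gap: 29.8
finger_force: 61.6
```

```bash
python3 - <<'E'
from held import *
held(); print(bay(2,24,0,59)[0])
E
python3 nxt.py 432.8 232.5 -3.1
```

```text
state [555.     7.18  52.8 ] [-179.86    0.36   93.61] gap 29.76626632113087 F [  3.18 -16.57   4.1 ] 30.2667
expect c [555.01   7.22  59.1 ]
top expected ends [311.43 199.42 260.   203.84]
top 0.51 ends [275.13 207.01] [268.09 200.89] ang diff deg 45.91365463009795
scene expected ends [287.95 210.15 257.48 226.39]
scene 0.43 ends [288.77 211.67] [267.26 217.89] ang diff deg 11.924066008738956
[554.24   6.19  52.7 ]
0 0 0 0.006 -0.002 0 0.046; 0 0 0 0.006 -0.002 0 0.046; 0 0 0 0.006 -0.002 0 0.046; 0 0 0 0.006 -0.002 0 0.046; 0 0 0.14 0.006 -0.002 0 0.046; 0 0 0.14 0.006 -0.002 0 0.046; 0 0 0.14 0.006 -0.002 0 0.046; 0 0 0.14 0.006 -0.002 0 0.046; -0.1222 0.2253 0.1472 0.003 -0.007 -1.688 0.06; -0.1222 0.2253 0.1472 0.003 -0.007 -1.688 0.06; -0.1222 0.2253 0.1472 0.003 -0.007 -1.688 0.06; -0.1222 0.2253 0.1472 0.003 -0.007 -1.688 0.06; -0.1222 0.2253 0.1472 0.003 -0.007 -1.688 0.06; -0.1222 0.2253 0.1472 0.003 -0.007 -1.688 0.06; -0.1222 0.2253 0.1472 0.003 -0.007 -1.688 0.06; -0.1222 0.2253 0.1472 0.003 -0.007 -1.688 0.06; -0.1222 0.2253 0.1472 0.003 -0.007 -1.688 0.06; -0.1222 0.2253 0.1472 0.003 -0.007 -1.688 0.06; -0.1222 0.2253 0.1472 0.003 -0.007 -1.688 0.06; -0.1222 0.2253 0.1472 0.003 -0.007 -1.688 0.06  N20

0 -0 0 0 0 0 0.06; 0 -0 0 0 0 0 0.06; 0 -0 0 0 0 0 0.06; 0 -0 0 0 0 0 0.06; 0 -0 0 0 0 0 0.06; 0 -0 0 0 0 0 0.06  N6
```

Call:
step_arm(increments="0 -0.003 0 0 0 0 0.046; 0 -0.003 0 0 0 0 0.046; 0 -0.003 0 0 0 0 0.046; 0 -0.003 0 0 0 0 0.046; 0 -0.003 0.14 0 0 0 0.046; 0 -0.003 0.14 0 0 0 0.046; 0 -0.003 0.14 0 0 0 0.046; 0 -0.003 0.14 0 0 0 0.046; -0.1222 0.2215 0.148 0.003 -0.007 -1.688 0.06; -0.1222 0.2215 0.148 0.003 -0.007 -1.688 0.06; -0.1222 0.2215 0.148 0.003 -0.007 -1.688 0.06; -0.1222 0.2215 0.148 0.003 -0.007 -1.688 0.06; -0.1222 0.2215 0.148 0.003 -0.007 -1.688 0.06; -0.1222 0.2215 0.148 0.003 -0.007 -1.688 0.06; -0.1222 0.2215 0.148 0.003 -0.007 -1.688 0.06; -0.1222 0.2215 0.148 0.003 -0.007 -1.688 0.06; -0.1222 0.2215 0.148 0.003 -0.007 -1.688 0.06; -0.1222 0.2215 0.148 0.003 -0.007 -1.688 0.06; -0.1222 0.2215 0.148 0.003 -0.007 -1.688 0.06; -0.1222 0.2215 0.148 0.003 -0.007 -1.688 0.06")

```text
time_s: 32.13
position: [431.8, 233.7, 200.3]
tcp_rot: [179.9, -0.4, 7.8]
wrist_force: [-0.0, 0.2, -0.1]
finger_gap: 60.0
finger_force: 0.0
```

Call:
step_arm(increments="0 0 0 0 0 -0.19 0.06; 0 0 0 0 0 -0.19 0.06; 0 0 0 0 0 -0.19 0.06; 0 0 0 0 0 -0.19 0.06")

```text
time_s: 32.47
position: [432.0, 233.6, 200.3]
tcp_rot: [179.9, -0.4, -2.6]
wrist_force: [0.5, 0.4, 0.3]
finger_gap: 60.1
finger_force: 0.0
```

```bash
rm -f cmd.json; python3 - <<'E'
from held import *
held();print(get_state()["joint_pos"])
for f in([-72.5,32,59],[61.5,32,59]): print(proj("scene",fw(f)),proj("top",fw(f)))
plan(pick(432.8,232.5,-3.1,G=8.))
E
```

```text
state [431.98 233.61 200.26] [179.92  -0.41  -2.59] gap 60.064234184817316 F [0.5  0.37 0.26] 32.4667
expect c [431.94 233.62 206.56]
top expected ends [203.25 266.92 205.92 209.81]
scene expected ends [267.72 214.76 227.27 198.36]
[ -27.85   21.16   -9.65  123.39    6.51   35.63 -134.86]
[[288.27 210.26]] [[311.76 199.63]]
[[262.89 223.63]] [[268.15 203.44]]
0.0004 -0.0005 -0.0002 0.002 0.007 -0.007 0.06; 0.0004 -0.0005 -0.1322 0.002 0.007 -0.007 0.06; 0.0004 -0.0005 -0.1322 0.002 0.007 -0.007 0.06; 0.0004 -0.0005 -0.1322 0.002 0.007 -0.007 0.06; 0.0004 -0.0005 -0.1322 0.002 0.007 -0.007 0.06; 0.0004 -0.0005 -0.1322 0.002 0.007 -0.007 0.06; 0.0004 -0.0005 -0.1922 0.002 0.007 -0.007 0.06; 0.0004 -0.0005 -0.1922 0.002 0.007 -0.007 0.06; 0.0004 -0.0005 -0.1922 0.002 0.007 -0.007 0.06; 0.0004 -0.0005 -0.1922 0.002 0.007 -0.007 0.06; 0.0004 -0.0005 -0.1922 0.002 0.007 -0.007 0; 0.0004 -0.0005 -0.1922 0.002 0.007 -0.007 0; 0.0004 -0.0005 -0.1922 0.002 0.007 -0.007 0; 0.0004 -0.0005 -0.1922 0.002 0.007 -0.007 0; 0.0004 -0.0005 -0.1922 0.002 0.007 -0.007 0; 0.0004 -0.0005 -0.1922 0.002 0.007 -0.007 0; 0.0004 -0.0005 -0.0002 0.002 0.007 -0.007 0; 0.0004 -0.0005 -0.0002 0.002 0.007 -0.007 0; 0.0004 -0.0005 -0.0002 0.002 0.007 -0.007 0; 0.0004 -0.0005 -0.0002 0.002 0.007 -0.007 0  N20

0 -0 -0 -0 0 0 0; 0 -0 -0 -0 0 0 0; 0 -0 -0 -0 0 0 0  N3
```

Call:
step_arm(increments="0.0004 -0.0008 -0.1322 0.002 0.007 -0.007 0.06; 0.0004 -0.0008 -0.1322 0.002 0.007 -0.007 0.06; 0.0004 -0.0008 -0.1322 0.002 0.007 -0.007 0.06; 0.0004 -0.0008 -0.1322 0.002 0.007 -0.007 0.06; 0.0004 -0.0008 -0.195 0.002 0.007 -0.007 0.06; 0.0004 -0.0008 -0.195 0.002 0.007 -0.007 0.06; 0.0004 -0.0008 -0.195 0.002 0.007 -0.007 0.06; 0.0004 -0.0008 -0.195 0.002 0.007 -0.007 0.06; 0.0004 -0.0008 -0.195 0.002 0.007 -0.007 0; 0.0004 -0.0008 -0.195 0.002 0.007 -0.007 0; 0.0004 -0.0008 -0.195 0.002 0.007 -0.007 0; 0.0004 -0.0008 -0.195 0.002 0.007 -0.007 0; 0.0004 -0.0008 -0.195 0.002 0.007 -0.007 0; 0.0004 -0.0008 -0.195 0.002 0.007 -0.007 0; 0.0004 -0.0008 -0.195 0.002 0.007 -0.007 0")

```text
time_s: 33.92
position: [433.8, 232.5, 7.5]
tcp_rot: [-179.9, -0.2, -3.2]
wrist_force: [-0.7, -1.1, 9.0]
finger_gap: 30.1
finger_force: 58.4
```

Call:
step_arm(increments="0 0 0.195 0 0 0 0; 0 0 0.195 0 0 0 0; 0 0 0.195 0 0 0 0; 0 0 0.195 0 0 0 0; 0 0 0.195 0 0 0 0; 0 0 0.195 0 0 0 0; 0 0 0.195 0 0 0 0")

```text
time_s: 34.5
position: [433.6, 232.2, 203.1]
tcp_rot: [-179.8, -0.3, -3.3]
wrist_force: [-0.5, -0.4, -2.2]
finger_gap: 29.8
finger_force: 61.0
```

```bash
rm -f cmd.json; sed -i 's/^G=6.3/G=8.8/' plan.py; python3 - <<'E'
from held import *
held()
plan([(fw([-25,96,215])-[0,0,G],down(93.75),0,3)])
E
python3 ins.py 3 -0.6
```

```text
state [433.65 232.23 203.11] [-179.81   -0.29   -3.25] gap 29.82634812718079 F [-0.54 -0.39 -2.18] 34.5
expect c [433.6  232.21 211.91]
top expected ends [203.13 266.18 206.48 208.92]
scene expected ends [267.28 212.42 227.4  196.18]
scene 0.56 ends [269.77 213.64] [225.73 197.75] ang diff deg -2.311551062535226
0.0603 -0.2611 0.0069 0.002 -0 1.692 0; 0.0603 -0.2611 0.0069 0.002 -0 1.692 0; 0.0603 -0.2611 0.0069 0.002 -0 1.692 0; 0.0603 -0.2611 0.0069 0.002 -0 1.692 0; 0.0603 -0.2611 0.0069 0.002 -0 1.692 0; 0.0603 -0.2611 0.0069 0.002 -0 1.692 0; 0.0603 -0.2611 0.0069 0.002 -0 1.692 0; 0.0603 -0.2611 0.0069 0.002 -0 1.692 0; 0.0603 -0.2611 0.0069 0.002 -0 1.692 0; 0.0603 -0.2611 0.0069 0.002 -0 1.692 0; 0.0603 -0.2611 0.0069 0.002 -0 1.692 0; 0.0603 -0.2611 0.0069 0.002 -0 1.692 0; 0.0603 -0.2611 0.0069 0.002 -0 1.692 0; 0.0603 -0.2611 0.0069 0.002 -0 1.692 0; 0.0603 -0.2611 0.0069 0.002 -0 1.692 0; 0.0603 -0.2611 0.0069 0.002 -0 1.692 0; 0.0603 -0.2611 0.0069 0.002 -0 1.692 0; 0.0603 -0.2611 0.0069 0.002 -0 1.692 0  N18
cmd-meas [  60.3 -261.1    6.9] [ 0.11  0.   96.94]
0.0004 0.0
[... 472 characters left out ...]
0094 -0.1268 -0.357 -0.024 0 0; -0.0001 0.0109 -0.1294 -0.326 -0.022 0 0; -0.0002 0.0124 -0.1319 -0.296 -0.02 0 0; -0.0002 0.0124 -0.1319 -0.296 -0.02 0 0  N16
-- second
cmd-meas [  60.1 -248.7 -125. ] [-13.55  13.48  96.15]
-0.0001 0.0015 -0.0035 0.044 0.003 0 0; -0.0002 0.003 -0.0071 0.087 0.006 0 0; -0.0004 0.0048 -0.0096 0.118 0.008 0 0; -0.0005 0.0067 -0.012 0.148 0.01 0 0; -0.0005 0.0067 -0.012 0.148 0.01 0 0; -0.0007 0.0097 -0.0152 0.187 0.013 0 0; -0.0009 0.0127 -0.0184 0.227 0.015 0 0; -0.0009 0.0127 -0.0184 0.227 0.015 0 0; -0.0011 0.0156 -0.0211 0.261 0.018 0 0; -0.0013 0.0186 -0.0239 0.296 0.02 0 0; -0.0013 0.0186 -0.0239 0.296 0.02 0 0; -0.0013 0.0186 -0.0239 0.296 0.02 0 0  N12
```

Call:
step_arm(increments="0.0603 -0.2611 0.0069 0.002 0 1.692 0; 0.0603 -0.2611 0.0069 0.002 0 1.692 0; 0.0603 -0.2611 0.0069 0.002 0 1.692 0; 0.0603 -0.2611 0.0069 0.002 0 1.692 0; 0.0603 -0.2611 0.0069 0.002 0 1.692 0; 0.0603 -0.2611 0.0069 0.002 0 1.692 0; 0.0603 -0.2611 0.0069 0.002 0 1.692 0; 0.0603 -0.2611 0.0069 0.002 0 1.692 0; 0.0603 -0.2611 0.0069 0.002 0 1.692 0; 0.0603 -0.2611 0.0069 0.002 0 1.692 0; 0.0603 -0.2611 0.0069 0.002 0 1.692 0; 0.0603 -0.2611 0.0069 0.002 0 1.692 0; 0.0603 -0.2611 0.0069 0.002 0 1.692 0; 0.0603 -0.2611 0.0069 0.002 0 1.692 0; 0.0603 -0.2611 0.0069 0.002 0 1.692 0; 0.0603 -0.2611 0.0069 0.002 0 1.692 0; 0.0603 -0.2611 0.0069 0.002 0 1.692 0; 0.0603 -0.2611 0.0069 0.002 0 1.692 0")

```text
time_s: 36.2
position: [493.0, -28.8, 206.8]
tcp_rot: [-179.9, -0.1, 93.6]
wrist_force: [0.4, -0.1, -2.3]
finger_gap: 29.8
finger_force: 60.8
```

Call:
step_arm(increments="0 0.003 -0.0648 -0.383 -0.025 0 0; 0 0.003 -0.0648 -0.383 -0.025 0 0; 0 0.003 -0.0648 -0.383 -0.025 0 0; 0 0.003 -0.0648 -0.383 -0.025 0 0; 0 0.003 -0.0648 -0.383 -0.025 0 0; 0 0.003 -0.1248 -0.383 -0.025 0 0; 0 0.003 -0.1248 -0.383 -0.025 0 0; 0 0.003 -0.1248 -0.383 -0.025 0 0; 0 0.003 -0.1248 -0.383 -0.025 0 0; 0 0.003 -0.1248 -0.383 -0.025 0 0")

```text
time_s: 37.03
position: [493.6, -25.7, 83.2]
tcp_rot: [-180.0, 21.9, 93.7]
wrist_force: [0.6, 0.8, -0.5]
finger_gap: 29.8
finger_force: 61.0
```

```bash
python3 - <<'E'
from held import *
held(); print(bay(3,-7,22,60,-.6)[0])
E
```

```text
state [493.61 -25.73  83.22] [-179.97   21.88   93.67] gap 29.774488716947104 F [ 0.64  0.85 -0.53] 37.0333
expect c [493.41 -22.46  91.39]
top expected ends [321.25 216.29 271.89 223.29]
scene expected ends [306.49 195.72 279.36 227.12]
scene 0.77 ends [307.83 198.97] [281.46 221.53] ang diff deg 8.626686460603086
scene 0.65 ends [285.33 210.63] [267.11 220.13] ang diff deg 21.621406143964972
scene 0.56 ends [325.25 227.56] [219.09 219.72] ang diff deg 53.397120203128935
[492.85 -26.44  81.43]
```

```bash
python3 - <<'E'
from held import *
s=get_state();p=np.array(s["position"]);R=Ro.from_euler("xyz",s["tcp_rot"],degrees=True)
for _ in range(2):
    im=read_camera("scene")
    for r in cut_out("scene","roller0"):
        b=np.array(r["bbox"])
        if abs(b[:2].min()+0)>0 and 270<(b[0]+b[2])/2<310: print(r["confidence"],b)
c=p-G*R.apply([0,0,1])
# axis brightness along radial offsets, near pocket-end axle: hypotheses of tilt offset
g=cv2.cvtColor(im,cv2.COLOR_RGB2GRAY).astype(np.float32)
for dt in(-8,-4,0,4):
    Q=Ro.from_rotvec(np.radians(dt)*RF.apply([0,1,0]));ax=(Q*R).apply([1,0,0])
    for sg in(-1,):
        pts=proj("scene",[c+sg*t*ax for t in range(48,96,4)])
        v=cv2.remap(g,pts[:,0].astype(np.float32).reshape(-1,1),pts[:,1].astype(np.float32).reshape(-1,1),cv2.INTER_LINEAR).ravel()
        print(dt,v.astype(int))
save("scene","h3.png",(250,170,340,240),8)
E
```

```text
0.62 [282.1 193.3 311.4 222.4]
0.45 [266.7 207.3 283.6 220.4]
0.59 [277.1 195.2 309.4 225.1]
-8 [ 44  43  40  38  50  85 132 143 144 134 115  90]
-4 [ 41  39  36  40  65 111 131 143 151 122  94  84]
0 [ 38  37  37  45  56  82 100 123 108  89  84  85]
4 [37 38 40 43 46 58 64 70 69 77 82 85]
```

View pics/h3.png

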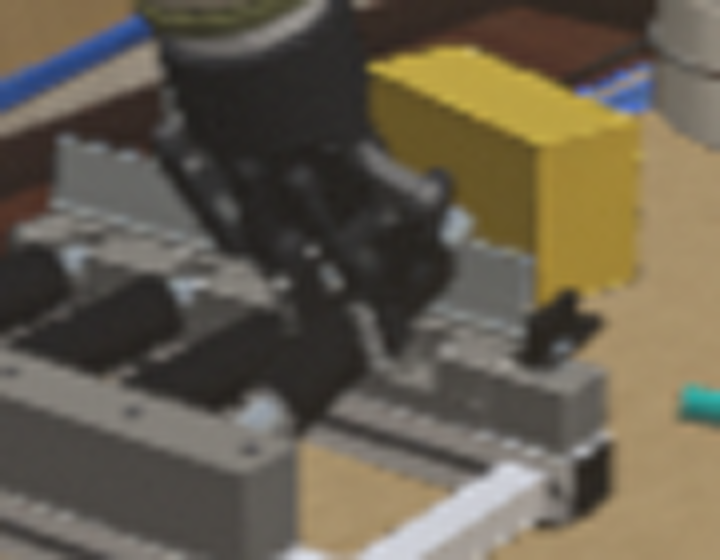

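Call:
step_arm(increments="-0.0007 -0.0012 -0.0012 -0.078 -0.005 0 0; -0.0007 -0.0012 -0.0012 -0.078 -0.005 0 0; -0.0007 -0.0012 -0.0012 -0.078 -0.005 0 0")

```text
time_s: 37.73
position: [492.6, -25.9, 80.8]
tcp_rot: [-179.9, 26.3, 93.9]
wrist_force: [-1.0, 0.2, -1.6]
finger_gap: 29.9
finger_force: 61.1
```

```bash
cat > scan.py <<'E'
from held import *
s=get_state();p=np.array(s["position"]);R=Ro.from_euler("xyz",s["tcp_rot"],degrees=True)
im=read_camera("scene");g=cv2.cvtColor(im,cv2.COLOR_RGB2GRAY).astype(np.float32)
c=p-G*R.apply([0,0,1]);print("tcp",p,s["tcp_rot"],"c",c,s["finger_force"],s["finger_gap"])
for dt in(-8,-6,-4,-2,0,2,4):
    Q=Ro.from_rotvec(np.radians(dt)*RF.apply([0,1,0]));ax=(Q*R).apply([1,0,0])
    o=[]
    for sg in(-1,1):
        pts=proj("scene",[c+sg*t*ax for t in range(52,96,4)]).astype(np.float32)
        o.append(cv2.remap(g,pts[:,0].reshape(-1,1),pts[:,1].reshape(-1,1),cv2.INTER_LINEAR).ravel().astype(int))
    print(dt,*o)
E
python3 scan.py
```

```text
tcp [492.59 -25.88  80.8 ] [-179.86   26.3    93.89] c [492.34 -21.99  88.69] 61.0866379737854 29.85494618931353
-8 [ 37  39  41  56  99 137 147 147 133 105  86] [104 141 147 129 115 102 111 125 113  83  73]
-6 [ 37  43  43  60 114 139 154 152 128  97  86] [115 145 139 125 108  97 127 121  93  74  73]
-4 [ 41  45  45  61 109 136 156 145 114  88  85] [119 143 133 122 105 115 125 106  78  73  73]
-2 [ 44  46  48  59 101 129 143 128  98  86  85] [125 138 130 121 113 123 117  87  73  73  73]
0 [ 45  47  48  60  88 114 124 106  91  85  85] [125 133 128 122 122 115 100  85  75  73  73]
2 [ 44  47  49  61  76  96 101  95  86  85  85] [123 129 126 121 114 104  91  84  78  73  74]
4 [43 47 53 65 67 82 86 85 85 85 85] [119 127 123 116 102  95  90  86  81  75  74]
```

Call:
step_arm(increments="0 0 0.06 0.078 0.005 0 0; 0 0 0.06 0.078 0.005 0 0; 0 0 0.06 0.078 0.005 0 0; 0 0 0.06 0.078 0.005 0 0")

```text
time_s: 38.12
position: [492.9, -28.0, 142.1]
tcp_rot: [179.9, 21.9, 93.5]
wrist_force: [0.1, 0.4, -2.0]
finger_gap: 29.9
finger_force: 61.1
```

```bash
python3 scan.py; python3 -c "
from held import *
held(); save('scene','h4.png',(250,150,340,220),8)"
```

```text
tcp [492.9 -28.  142.1] [179.92  21.85  93.54] c [492.69 -24.73 150.27] 61.14411950111389 29.932079624693824
-8 [ 44  41  41  47  72 112 140 141 149 157 160] [108 144 153 153 153 152 139  98  78  73  72]
-6 [ 46  41  41  49  92 136 151 152 158 161 161] [120 148 153 151 152 148 122  86  73  70  74]
-4 [ 47  41  40  58 111 137 156 158 159 161 162] [129 148 149 148 148 139 107  78  69  68  61]
-2 [ 46  40  41  68 102 134 153 153 160 161 160] [130 143 144 141 138 124  93  72  60  52  47]
0 [ 43  37  41  62  92 127 139 151 162 161 140] [132 134 131 127 122 106  77  60  49  43  42]
2 [ 39  37  38  55  81 107 126 149 159 157 117] [122 121 115 110 101  81  63  50  43  42  43]
4 [ 37  37  39  51  64  88 118 140 154 138  78] [112 107  97  92  76  60  50  42  42  42  43]
state [492.53 -27.71 141.37] [-179.99   21.87   93.63] gap 29.979164633091777 F [-0.3   0.98 -1.52] 38.1667
expect c [492.32 -24.44 149.54]
top expected ends [323.29 213.64 272.05 220.96]
top 0.66 ends [311.01 200.15] [293.02 200.24] ang diff deg 7.848974958169051
top 0.56 ends [323.02 214.29] [299.99 214.69] ang diff deg 7.126234002087958
scene expected ends [307.26 179.04 279.65 209.84]
scene 0.73 ends [307.07 182.07] [278.14 209.15] ang diff deg 5.013783988981751
```

View pics/h4.png

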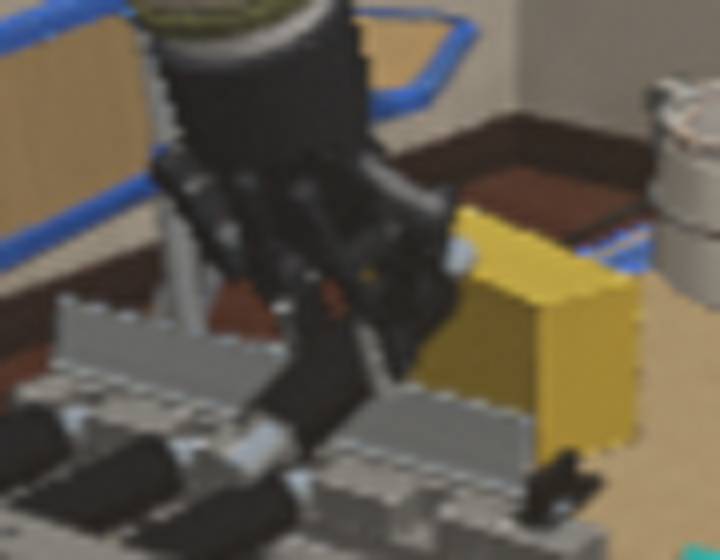

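Roller B has slipped in the grip. Its pocket end sits about 2–3 px too low, which means it is tilted roughly 6° less than the tool. I'll carry a 6° tool offset through the insertion.

```bash
rm -f cmd.json; cat > ins2.py <<'E'
from plan import *
off=6.;dy=-.6
def B(d,th,z):
    t=np.radians(th);c=fw([61.5+d-79*np.cos(t),96+dy,z+79*np.sin(t)]);R=tilt(th+off);return c+G*R.apply([0,0,1]),R
for w in([(*B(-7,22,118),0,2)],[(*B(-7,22,60),0,2)],[(*B(0,20.5,60),0,1,4),(*B(4,17,59.6),0,1,4)],
 [(*B(8,12,59.4),0,0,4),(*B(12,8.5,59.3),0,1,4)],[(*B(18,4,59.2),0,1,5),(*B(23.5,0,59.2),0,2,5)]):
    plan(w);print("target",w[-1][0])
E
python3 ins2.py
```

```text
0.0007 -0.0003 -0.0007 -0.106 -0.01 0 0; 0.0007 -0.0003 -0.0007 -0.106 -0.01 0 0; 0.0007 -0.0003 -0.0007 -0.106 -0.01 0 0  N3
target [492.9  -27.27 139.82]
cmd-meas [ 0.7 -0.3 -0.7] [-6.07 -0.57  0.  ]
0 -0 -0.058 0 0 0 0; 0 -0 -0.058 0 0 0 0; 0 -0 -0.058 0 0 0 0; 0 -0 -0.058 0 0 0 0  N4
target [492.9  -27.27  81.82]
cmd-meas [  0.7  -0.3 -58.7] [-6.07 -0.57  0.  ]
-0.0002 0.0032 -0.001 0.013 0.001 0 0; -0.0004 0.0064 -0.002 0.026 0.002 0 0; -0.0004 0.0064 -0.002 0.026 0.002 0 0; -0.0005 0.0079 -0.0046 0.057 0.004 0 0; -0.0006 0.0093 -0.0072 0.087 0.006 0 0; -0.0006 0.0093 -0.0072 0.087 0.006 0 0  N6
target [492.29 -17.9   74.6 ]
cmd-meas [  0.1   9.  -65.9] [-1.09 -0.23 -0.01]
-0.0001 0.0015 -0.0036 0.044 0.003 0 0; -0.0002 0.003 -0.0072 0.087 0.006 0 0; -0.0003 0.0048 -0.0097 0.118 0.008 0 0; -0.0004 0.0067 -0.0122 0.148 0.01 0 0; -0.0004 0.0067 -0.0122 0.148 0.01 0 0  N5
target [491.85 -11.26  62.46]
cmd-meas [ -0.3  15.7 -78.1] [ 7.39  0.34 -0.02]
-0.0002 0.003 -0.0032 0.039 0.002 0 0; -0.0004 0.006 -0.0064 0.079 0.005 0 0; -0.0004 0.006 -0.0064 0.079 0.005 0 0; -0.0006 0.0089 -0.0092 0.113 0.007 0 0; -0.0008 0.0119 -0.012 0.148 0.009 0 0; -0.0008 0.0119 -0.012 0.148 0.009 0 0; -0.0008 0.0119 -0.012 0.148 0.009 0 0  N7
target [491.07   0.63  50.45]
```

Call:
step_arm(increments="0.0007 -0.0003 -0.0007 -0.106 -0.01 0 0; 0.0007 -0.0003 -0.0007 -0.106 -0.01 0 0; 0.0007 -0.0003 -0.0007 -0.106 -0.01 0 0")

```text
time_s: 38.67
position: [493.1, -25.4, 139.5]
tcp_rot: [-180.0, 27.9, 93.9]
wrist_force: [0.2, 0.2, -1.9]
finger_gap: 29.7
finger_force: 61.1
```

```bash
python3 - <<'E'
from held import *
import held as H
s=get_state();p=np.array(s["position"]);print(p,s["tcp_rot"])
R0=Ro.from_euler("xyz",s["tcp_rot"],degrees=True);c=p-G*R0.apply([0,0,1])
R=Ro.from_rotvec(-np.radians(6)*RF.apply([0,1,0]))*R0;ax=R.apply([1,0,0]);print(proj("scene",[c-79*ax,c+79*ax]).ravel())
read_camera("scene")
for k in range(2):
  for r in cut_out("scene","roller0"):
    b=np.array(r["bbox"])
    if 285<(b[0]+b[2])/2<300:print(r["confidence"],b)
cor=[c+sg*79*ax+8*(np.cos(a)*R.apply([0,1,0])+np.sin(a)*R.apply([0,0,1])) for sg in(-1,1) for a in np.linspace(0,6.3,16)]
q=proj("scene",cor);print("exp bbox",q.min(0),q.max(0))
E
```

```text
[493.12 -25.37 139.49] [-179.98   27.89   93.95]
[306.43 179.88 278.95 210.83]
0.61 [277.5 177.  307.5 210.7]
0.61 [277.5 177.  307.5 210.7]
exp bbox [276.8  177.91] [308.51 212.8 ]
```

Call:
step_arm(increments="-0.0003 -0.0015 -0.058 0 0 0 0; -0.0003 -0.0015 -0.058 0 0 0 0; -0.0003 -0.0015 -0.058 0 0 0 0; -0.0003 -0.0015 -0.058 0 0 0 0; -0.0003 -0.0015 -0.058 0 0 0 0")

```text
time_s: 39.23
position: [493.1, -29.4, 83.4]
tcp_rot: [179.9, 28.0, 93.6]
wrist_force: [0.1, -0.5, -1.2]
finger_gap: 29.9
finger_force: 61.0
```

```bash
python3 - <<'E'
from plan import *
s=get_state();print(s["position"],s["tcp_rot"],s["wrist_force"],"target 492.9 -27.27 81.82")
E
```

```text
[493.13 -29.41  83.38] [179.86  27.99  93.57] [ 0.08 -0.47 -1.18] target 492.9 -27.27 81.82
```

Call:
step_arm(increments="-0.0002 0.0015 -0.001 0 0 0 0; -0.0004 0.005 -0.002 0.013 0.001 0 0; -0.0006 0.0082 -0.003 0.026 0.002 0 0; -0.0006 0.0082 -0.003 0.026 0.002 0 0; -0.0007 0.0097 -0.0056 0.057 0.004 0 0; -0.0008 0.0111 -0.0082 0.087 0.006 0 0; -0.0008 0.0111 -0.0082 0.087 0.006 0 0")

```text
time_s: 39.82
position: [492.2, -19.6, 74.9]
tcp_rot: [179.9, 23.0, 93.5]
wrist_force: [0.5, -2.9, -0.6]
finger_gap: 29.9
finger_force: 61.2
```

```bash
python3 - <<'E'
from plan import *
s=get_state();print(s["position"],s["tcp_rot"],s["wrist_force"],"target 492.3 -17.9 74.6")
E
```

```text
[492.21 -19.57  74.88] [179.88  23.03  93.51] [ 0.53 -2.89 -0.56] target 492.3 -17.9 74.6
```

Call:
step_arm(increments="-0.0001 0.0015 0 0 0 0 0; -0.0002 0.003 0 0 0 0 0; -0.0002 0.003 0 0 0 0 0")

```text
time_s: 40.07
position: [492.0, -18.5, 75.5]
tcp_rot: [179.9, 23.4, 93.5]
wrist_force: [3.9, -11.4, 1.5]
finger_gap: 29.7
finger_force: 61.2
```

```bash
python3 - <<'E'
from plan import *
s=get_state();print(s["position"],s["tcp_rot"],s["wrist_force"],s["moment"])
E
```

```text
[491.96 -18.51  75.52] [179.92  23.42  93.46] [  3.87 -11.41   1.55] [-2.19 -0.67  0.06]
```

Call:
step_arm(increments="0.0003 -0.005 0 0 0 0 0; 0.001 -0.005 0.0015 0 0 0 0; 0.0012 -0.005 0.0015 0 0 0 0; 0.001 -0.002 0.0015 0 0 0 0; 0.0008 0.001 0.0015 0 0 0 0; 0.0008 0.001 0.0015 0 0 0 0")

```text
time_s: 40.57
position: [492.6, -12.7, 75.7]
tcp_rot: [179.9, 23.0, 93.7]
wrist_force: [-1.2, 0.5, -1.8]
finger_gap: 29.9
finger_force: 61.1
```

```bash
python3 - <<'E'
from plan import *
s=get_state();print(s["position"],s["tcp_rot"],s["wrist_force"],s["moment"])
E
```

```text
[492.6  -12.67  75.67] [179.93  22.97  93.73] [-1.19  0.54 -1.77] [ 0.7   0.26 -0.01]
```

Call:
step_arm(increments="0 0.0003 -0.0036 0.044 0.003 0 0; 0 0.0007 -0.0072 0.087 0.006 0 0; 0 0.0011 -0.0099 0.118 0.008 0 0; 0 0.0015 -0.0125 0.148 0.01 0 0; 0 0.0015 -0.0125 0.148 0.01 0 0")

```text
time_s: 40.98
position: [492.5, -12.9, 63.1]
tcp_rot: [180.0, 14.4, 93.6]
wrist_force: [-0.7, -0.7, 0.7]
finger_gap: 30.0
finger_force: 61.4
```

```bash
python3 - <<'E'
from plan import *
s=get_state();print(s["position"],s["tcp_rot"],s["wrist_force"],s["moment"],"target 491.85 -11.26 62.46")
E
```

```text
[492.54 -12.91  63.14] [179.96  14.43  93.59] [-0.72 -0.7   0.65] [0.37 0.25 0.03] target 491.85 -11.26 62.46
```

Free in the bore. I'll continue levelling it and pushing it home.

Call:
step_arm(increments="-0.0002 0.0038 -0.0032 0.039 0.002 0 0; -0.0004 0.0076 -0.0066 0.079 0.005 0 0; -0.0004 0.0076 -0.0066 0.079 0.005 0 0; -0.0006 0.0105 -0.0096 0.113 0.007 0 0; -0.0008 0.0135 -0.0124 0.148 0.009 0 0; -0.0008 0.0135 -0.0124 0.148 0.009 0 0; -0.0008 0.0135 -0.0124 0.148 0.009 0 0")

```text
time_s: 41.57
position: [491.7, 0.5, 51.0]
tcp_rot: [180.0, 6.2, 93.6]
wrist_force: [-1.0, -4.1, 2.3]
finger_gap: 29.7
finger_force: 61.7
```

Call:
step_arm(increments="-0.0001 0.0015 -0.0003 0 0 0 0; -0.0002 0.003 -0.0006 0 0 0 0; -0.0003 0.004 -0.0006 0 0 0 0; -0.0003 0.004 -0.0006 0 0 0 0")

```text
time_s: 41.9
position: [491.6, 0.8, 50.8]
tcp_rot: [-180.0, 6.5, 93.5]
wrist_force: [2.1, -17.8, 5.8]
finger_gap: 29.7
finger_force: 61.8
```

```bash
python3 - <<'E'
from held import *
print(get_state()["moment"],"home tcp",bay(3,24,0,59)[0]); held()
E
```

```text
[-3.26 -0.44  0.18] home tcp [490.38   2.01  50.2 ]
state [491.58   0.84  50.76] [-179.99    6.53   93.5 ] gap 29.67580025191769 F [  2.1  -17.78   5.85] 41.9
expect c [491.52   1.84  59.5 ]
top expected ends [313.83 219.57 262.36 224.65]
scene expected ends [303.22 212.04 273.45 233.85]
```

```bash
rm -f cmd.json; python3 - <<'E'
from plan import *
s=get_state();p=np.array(s["position"]);R=Ro.from_euler("xyz",s["tcp_rot"],degrees=True)
plan([(p,R,46,3),(p+[0,0,140],R,46,0),(fw([-128,50,190]),down(93.75),0,1)])
plan([(fw([-128,50,85]),down(93.75),0,2)]);print("x")
plan([(fw([-77,50,85]),down(93.75),0,2,10)]);print("x")
E
```

```text
0 0 0 0 0 0 0.046; 0 0 0 0 0 0 0.046; 0 0 0 0 0 0 0.046; 0 0 0 0 0 0 0.046; 0 0 0.14 0 0 0 0.046; 0 0 0.14 0 0 0 0.046; 0 0 0.14 0 0 0 0.046; 0 0 0.14 0 0 0 0.046; 0.0535 -0.13 0.1393 0.114 0.007 0.004 0; 0.0535 -0.13 0.1393 0.114 0.007 0.004 0; 0.0535 -0.13 0.1393 0.114 0.007 0.004 0; 0.0535 -0.13 0.1393 0.114 0.007 0.004 0; 0.0535 -0.13 0.1393 0.114 0.007 0.004 0  N13
cmd-meas [  53.5 -130.   139.3] [6.53 0.4  0.23]
0 -0 -0.105 -0 0 0 0; 0 -0 -0.105 -0 0 0 0; 0 -0 -0.105 -0 0 0 0; 0 -0 -0.105 -0 0 0 0; 0 -0 -0.105 -0 0 0 0  N5
x
cmd-meas [  53.5 -130.    34.3] [6.53 0.4  0.23]
-0.0006 0.0085 -0 -0 0 0 0; -0.0011 0.017 -0 -0 0 0 0; -0.0017 0.0254 -0 -0 0 0 0; -0.0022 0.0339 -0 -0 0 0 0; -0.0028 0.0424 -0 -0 0 0 0; -0.0033 0.0509 -0 -0 0 0 0; -0.0033 0.0509 -0 -0 0 0 0; -0.0033 0.0509 -0 -0 0 0 0  N8
x
```

Call:
step_arm(increments="0 -0.003 0 0 0 0 0.046; 0 -0.003 0 0 0 0 0.046; 0 -0.003 0 0 0 0 0.046; 0 -0.003 0 0 0 0 0.046; 0 -0.003 0.14 0 0 0 0.046; 0 -0.003 0.14 0 0 0 0.046; 0 -0.003 0.14 0 0 0 0.046; 0 -0.003 0.14 0 0 0 0.046; 0.0535 -0.133 0.1393 0.114 0.007 0.004 0; 0.0535 -0.133 0.1393 0.114 0.007 0.004 0; 0.0535 -0.133 0.1393 0.114 0.007 0.004 0; 0.0535 -0.133 0.1393 0.114 0.007 0.004 0; 0.0535 -0.133 0.1393 0.114 0.007 0.004 0; 0.0535 -0.133 0.1393 0.114 0.007 0.004 0")

```text
time_s: 43.27
position: [545.3, -129.0, 189.1]
tcp_rot: [179.9, -0.6, 93.7]
wrist_force: [0.5, 1.0, 1.1]
finger_gap: 0.2
finger_force: 0.0
```

```bash
python3 - <<'E'
from plan import *
s=get_state();print(s["position"],s["tcp_rot"],"target",fw([-128,50,190]))
for cam in("scene","top"):
    im=read_camera(cam);g=cv2.cvtColor(im,cv2.COLOR_RGB2GRAY).astype(np.float32)
    for b in range(4):
        out=[]
        # vertical-tilt hypotheses: pocket-end height z
        for z in(59,66,73,80):
            pts=proj(cam,[fw([6.5-t,-96+64*b,59+(z-59)*(t+55)/134]) for t in range(45,100,5)]).astype(np.float32)
            out.append(cv2.remap(g,pts[:,0].reshape(-1,1),pts[:,1].reshape(-1,1),cv2.INTER_LINEAR).ravel().astype(int))
        print(cam,b); [print("   ",z,o) for z,o in zip((59,66,73,80),out[:4 if cam=="scene" else 1])]
    for r in cut_out(cam,"roller0"): print(cam,round(r["confidence"],2),np.array(r["bbox"]))
E
```

```text
[ 545.27 -129.01  189.09] [179.91  -0.56  93.71] target [ 545.08 -129.2   190.  ]
scene 0
    59 [ 42  41  41  45  85 122 111  90 100 119 126]
    66 [ 42  41  42  66 119 144 135 105  86  88  98]
    73 [ 42  41  52  86 100 100  86 103 121 114 123]
    80 [ 40  62  91 117 118 119 113 116 123 109 102]
scene 1
    59 [ 41  41  41  42  67 113 120  97 113 125 124]
    66 [ 42  43  41  57 109 148 137 115  93  81 101]
    73 [ 41  40  48  85 101  95  84  91 107 105 116]
    80 [ 42  55  89 122 119 123 129 117 124 108 100]
scene 2
    59 [ 43  43  42  40  59 108 129 110  99 119 126]
    66 [ 44  43  42  54 110 145 137 101  85  88  98]
    73 [ 43  41  48  85 103 101  85  97 114 108 115]
    80 [ 42  61  93 114 121 131 112 114 127 107 101]
scene 3
    59 [ 45  45  45  44  54 109 132 121 122 129 137]
    66 [ 45  44  44  55 106 146 143 114  88  90 106]
    73 [ 44  44  53  80 103  96  86  92 117 112 124]
    80 [ 47  66 113 114 114 111 114 111 123 108 100]
scene 0.65 [278.8 212.2 305.1 225.9]
scene 0.64 [335.2 216.7 378.7 232. ]
scene 0.59 [218.2 190.  325.8 251.7]
scene 0.55 [266.6 205.8 288.6 218.7]
scene 0.53 [239.7 202.8 259.4 214. ]
scene 0.48 [253.1 208.1 271.8 218.9]
top 0
    59 [ 35  50 127 178 184 184 182 174 168 161 176]
top 1
    59 [ 35  48 132 177 182 182 184 178 169 161 174]
top 2
    59 [ 36  46 125 176 184 181 182 177 173 163 163]
top 3
    59 [ 37  46 125 175 182 182 181 176 174 163 156]
top 0.93 [270.  195.4 311.2 208.4]
top 0.79 [268.1 177.3 308.8 187.4]
top 0.67 [346.3 241.6 367.7 289.8]
top 0.6 [263.8 154.7 309.9 168.9]
```

All four rollers give identical image profiles at their pockets, so all are home. Next is the keeper.

Call:
step_arm(increments="0 0 -0.104 0 0 0 0; 0 0 -0.104 0 0 0 0; 0 0 -0.104 0 0 0 0; 0 0 -0.104 0 0 0 0; 0 0 -0.104 0 0 0 0")

```text
time_s: 43.88
position: [544.8, -126.2, 85.4]
tcp_rot: [180.0, -0.6, 94.0]
wrist_force: [0.2, -0.2, 0.6]
finger_gap: -0.1
finger_force: 0.0
```

Call:
step_arm(increments="-0.0006 0.0085 0 0 0 0 0; -0.0011 0.017 0 0 0 0 0; -0.0017 0.0254 0 0 0 0 0; -0.0022 0.0339 0 0 0 0 0; -0.0028 0.0424 0 0 0 0 0; -0.0033 0.0509 0 0 0 0 0; -0.0033 0.0509 0 0 0 0 0")

```text
time_s: 44.47
position: [542.0, -73.9, 86.1]
tcp_rot: [179.8, -0.6, 94.1]
wrist_force: [0.5, 0.2, 0.1]
finger_gap: -0.0
finger_force: 0.2
```

Call:
step_arm(increments="0 0 -0.004 0 0 0 0; 0 0 -0.008 0 0 0 0; 0 0 -0.011 0 0 0 0; 0 0 -0.013 0 0 0 0; 0 0 -0.013 0 0 0 0")

```text
time_s: 44.88
position: [541.8, -77.0, 72.8]
tcp_rot: [179.9, -0.5, 93.9]
wrist_force: [-1.6, 0.7, 8.5]
finger_gap: 0.2
finger_force: 3.9
```

Call:
step_arm(increments="0 0 0.11 0 0 0 0.02; 0 0 0.11 0 0 0 0.02; 0.03 -0.06 0.13 0 0 0 0.02; 0.06 -0.1 0.13 0 0 0 0.02; 0.06 -0.1 0.13 0 0 0 0.02; 0.06 -0.1 0.13 0 0 0 0.02")

```text
time_s: 45.38
position: [605.2, -185.6, 203.9]
tcp_rot: [179.7, -0.3, 93.4]
wrist_force: [-0.7, -0.5, -0.2]
finger_gap: 20.1
finger_force: 0.0
```

```bash
python3 - <<'E'
from plan import *
print("pivot pred",fw([-77.5,153,86]))
for cam in("top","scene"):
    im=read_camera(cam);g=cv2.cvtColor(im,cv2.COLOR_RGB2GRAY)
    q=proj(cam,fw([-90,150,82]))[0];y,x=np.mgrid[0:420,0:560]
    m=(np.hypot(x-q[0],y-q[1])<14)&(g<75);ys,xs=np.nonzero(m)
    P=np.c_[xs,ys].astype(float);c=P.mean(0);d=P-c;w,v=np.linalg.eigh(d.T@d);a=v[:,1];t=d@a
    W=atz(cam,[c+a*t.min(),c+a*t.max(),c],84);print(cam,len(P),c,W[:,:2],"dir",np.degrees(np.arctan2(*(W[1]-W[0])[[1,0]])))
    print(g[int(q[1])-9:int(q[1])+10,int(q[0])-12:int(q[0])+13:1]) if cam=="top" else 0
    for r in cut_out(cam,"button")[:2]:
        ys,xs=np.nonzero(r["mask"]);P=np.c_[xs,ys].astype(float);c=P.mean(0);d=P-c;w,v=np.linalg.eigh(d.T@d);a=v[:,1];t=d@a
        W=atz(cam,[c+a*t.min(),c+a*t.max(),c],80);print("net",cam,r["confidence"],np.array(r["bbox"]),W[:,:2],np.degrees(np.arctan2(*(W[1]-W[0])[[1,0]])))
    for r in spot_point(cam,"button_grip")[:2]: print(cam,r,atz(cam,[r["xy"]],86))
    for r in spot_point(cam,"keeper_edge")[:2]: print(cam,"edge",r,proj(cam,fw([-61.5,0,72])),proj(cam,fw([-95.5,0,104])))
E
```

```text
pivot pred [439.   -85.54  86.  ]
top 61 [322.18 236.43] [[ 448.77 -120.56]
 [ 435.62  -72.25]
 [ 442.88  -98.89]] dir 105.23304297020177
[[162 143 161 178 175 173 173 173 173 176 176 175 175 176 174 171 172 173
  173 174 174 176 176 177 176]
 [164 140 153 174 174 173 173 172 173 176 177 176 174 177 180 176 174 174
  172 173 174 173 175 175 176]
 [167 139 139 165 172 174 172 171 171 175 177 176 170 176 180 179 175 173
  172 172 171 171 172 175 174]
 [170 141 129 155 171 168 162 159 153 158 164 162 158 168 179 179 176 174
  171 170 169 170 172 174 175]
 [171 144 123 142 161 157 154 151 145 144 143 142 144 159 170 171 172 169
  162 155 154 164 172 174 174]
 [173 150 124 132 151 158 167 170 170 170 167 165 163 157 156 155 152 144
  130 109 108 138 164 171 173]
 [171 150 132 149 167 170 173 174 176 173 162 155 152 139 124 109  96  85
   74  63  68 112 153 170 172]
 [168 149 131 152 170 170 163 165 173 164 133 105  93  84  71  59  52  48
   45  47  55 100 147 170 173]
 [166 150 130 141 151 144 131 140 153 140 100  61  49  47  47  46  44  45
   48  47  53  92 143 169 172]
 [168 156 133 123
[... 1193 characters left out ...]
6.63 -54.3 ]
 [547.82  61.72]
 [551.94   7.47]] 94.34280197159148
top {'xy': [315.7, 238.0], 'confidence': 0.61} [[438.39 -79.34  86.  ]]
top edge {'xy': [308.2, 187.3], 'confidence': 0.77} [[307.35 188.89]] [[319.09 185.79]]
top edge {'xy': [282.4, 158.8], 'confidence': 0.56} [[307.35 188.89]] [[319.09 185.79]]
scene 66 [317.98 212.59] [[ 456.48 -125.1 ]
 [ 404.66   -8.89]
 [ 434.4   -75.58]] dir 114.0319439341025
net scene 0.43 [313.8 203.8 323.3 218.1] [[ 463.25 -137.47]
 [ 434.69  -61.01]
 [ 449.57 -100.82]] 110.48424517325097
scene {'xy': [318.3, 211.1], 'confidence': 0.56} [[438.17 -82.21  86.  ]]
scene edge {'xy': [280.8, 205.0], 'confidence': 0.57} [[278.96 205.7 ]] [[284.84 194.22]]
```

```bash
rm -f cmd.json; python3 - <<'E'
from plan import *
P=lambda z:np.array([439.7,-85.5,z]);R=down(103.75)
plan([(P(200),R,30,2)]);plan([(P(110),R,30,0),(P(82),R,30,2,15)])
E
```

```text
-0.1616 0.0901 -0.0023 -0.01 -0 0.17 0.03; -0.1616 0.0901 -0.0023 -0.01 -0 0.17 0.03; -0.1616 0.0901 -0.0023 -0.01 -0 0.17 0.03; -0.1616 0.0901 -0.0023 -0.01 -0 0.17 0.03; -0.1616 0.0901 -0.0023 -0.01 -0 0.17 0.03; -0.1616 0.0901 -0.0023 -0.01 -0 0.17 0.03; -0.1616 0.0901 -0.0023 -0.01 -0 0.17 0.03  N7
cmd-meas [-161.6   90.1   -2.3] [-0.57 -0.    9.74]
0 -0 -0.09 0 -0 0 0.03; 0 -0 -0.09 0 -0 0 0.03; 0 -0 -0.09 0 -0 0 0.03; 0 -0 -0.104 0 -0 0 0.03; 0 -0 -0.118 0 -0 0 0.03; 0 -0 -0.118 0 -0 0 0.03; 0 -0 -0.118 0 -0 0 0.03  N7
```

Call:
step_arm(increments="-0.1616 0.0901 -0.0023 -0.01 0 0.17 0.03; -0.1616 0.0901 -0.0023 -0.01 0 0.17 0.03; -0.1616 0.0901 -0.0023 -0.01 0 0.17 0.03; -0.1616 0.0901 -0.0023 -0.01 0 0.17 0.03; -0.1616 0.0901 -0.0023 -0.01 0 0.17 0.03; -0.1616 0.0901 -0.0023 -0.01 0 0.17 0.03; -0.1616 0.0901 -0.0023 -0.01 0 0.17 0.03; -0.1616 0.0901 -0.0023 -0.01 0 0.17 0.03")

```text
time_s: 46.45
position: [441.3, -86.8, 200.6]
tcp_rot: [179.9, 0.1, 103.6]
wrist_force: [0.8, 1.2, 1.0]
finger_gap: 30.2
finger_force: 0.0
```

```bash
python3 -c "
from plan import *
s=get_state();print(s['position'],s['tcp_rot'],s['joint_pos'])"
```

```text
[441.27 -86.79 200.58] [179.91   0.06 103.65] [ 37.48  23.4  -44.38 126.59  26.2   39.12 -11.67]
```

Call:
step_arm(increments="-0.001 0.001 -0.09 0 0 0 0.03; -0.001 0.001 -0.09 0 0 0 0.03; -0.001 0.001 -0.09 0 0 0 0.03; -0.001 0.001 -0.104 0 0 0 0.03; -0.001 0.001 -0.118 0 0 0 0.03; -0.001 0.001 -0.118 0 0 0 0.03; -0.001 0.001 -0.118 0 0 0 0.03", newtons=30)

```text
time_s: 47.03
position: [439.9, -85.7, 82.5]
tcp_rot: [-180.0, 0.0, 103.7]
wrist_force: [-0.7, 0.2, 0.2]
finger_gap: 30.0
finger_force: 0.0
```

Call:
step_arm(increments="0 0 0 0 0 0 0; 0 0 0 0 0 0 0; 0 0 0 0 0 0 0; 0 0 0 0 0 0 0; 0 0 0 0 0 0 0", newtons=30)

```text
time_s: 47.45
position: [440.8, -85.7, 83.4]
tcp_rot: [179.8, 0.1, 103.6]
wrist_force: [3.4, 0.8, 7.6]
finger_gap: 7.8
finger_force: 33.8
```

Call:
step_arm(increments="0 0 0.001 0 0 0.7 0; 0 0 0.001 0 0 0.7 0; 0 0 0.001 0 0 0.7 0; 0 0 0.001 0 0 0.7 0; 0 0 0.001 0 0 0.7 0; 0 0 0.001 0 0 0.7 0; 0 0 0.001 0 0 0.7 0")

```text
time_s: 48.03
position: [440.6, -85.9, 83.5]
tcp_rot: [179.9, 0.1, 144.0]
wrist_force: [6.4, 0.4, -7.6]
finger_gap: 7.9
finger_force: 32.2
```

Call:
step_arm(increments="0 0 0 0 0 0.66 0; 0 0 0 0 0 0.66 0; 0 0 0 0 0 0.66 0; 0 0 0 0 0 0.66 0; 0 0 0 0 0 0.66 0; 0 0 0 0 0 0.66 0; 0 0 0 0 0 0.66 0")

```text
time_s: 48.62
position: [440.5, -86.1, 83.5]
tcp_rot: [179.9, 0.1, -178.3]
wrist_force: [5.1, 1.1, -6.5]
finger_gap: 7.8
finger_force: 32.1
```

```bash
python3 -c "
from plan import *
s=get_state();print(s['position'],s['tcp_rot'],s['joint_pos'],s['moment'])"
```

```text
[440.5  -86.08  83.52] [ 179.94    0.15 -178.33] [ 38.29  39.05 -50.22 132.31  58.13  34.7   34.14] [ 0.04 -1.26  0.03]
```

Call:
step_arm(increments="0 0 0 0 0 0.06 0; 0 0 0 0 0 0.12 0; 0 0 0 0 0 0.12 0; 0 0 0 0 0 0.12 0")

```text
time_s: 48.95
position: [440.5, -86.1, 83.6]
tcp_rot: [180.0, 0.1, -171.7]
wrist_force: [4.5, 1.0, -7.6]
finger_gap: 7.7
finger_force: 43.1
```

```bash
python3 -c "
from plan import *
s=get_state();print(s['position'],s['tcp_rot'],s['moment'],s['wrist_force'])"
```

```text
[440.5  -86.12  83.59] [ 179.95    0.14 -171.71] [ 0.17 -1.28 -0.79] [ 4.51  1.02 -7.59]
```

Call:
step_arm(increments="0 0 0 0 0 0 0.03; 0 0 0 0 0 0 0.03; 0 0 0 0 0 0 0.03; 0 0 0 0 0 0 0.03; 0 0 0.12 0 0 0 0.03; 0 0 0.12 0 0 0 0.03; 0 0 0.12 0 0 0 0.03; -0.01 -0.11 0.17 0 0 -0.8 0.085; -0.01 -0.11 0.17 0 0 -0.8 0.085; -0.01 -0.11 0.17 0 0 -0.8 0.085; -0.01 -0.11 0.17 0 0 -0.8 0.085; -0.01 -0.11 0.17 0 0 -0.8 0.085; -0.01 -0.11 0.17 0 0 -0.8 0.085")

```text
time_s: 50.03
position: [428.5, -196.9, 253.5]
tcp_rot: [-180.0, 0.1, 145.0]
wrist_force: [-0.1, -0.0, -0.1]
finger_gap: 84.9
finger_force: 0.0
```

```bash
cat > cart.py <<'E'
from plan import *
from scipy.optimize import least_squares
s=get_state();print(s["position"],s["tcp_rot"],s["joint_pos"])
for cam in("top","scene"):
    im=read_camera(cam)
    for r in cut_out(cam,"carton")[:1]: print(cam,r["confidence"],np.array(r["bbox"]))
M={}
for cam in("top","scene"):
    im=read_camera(cam);hsv=cv2.cvtColor(im,cv2.COLOR_RGB2HSV)
    m=cv2.inRange(hsv,(18,110,60),(32,255,255));n,l,st,ce=cv2.connectedComponentsWithStats(m)
    q=proj(cam,[609,-340,42])[0];i=1+np.argmax(st[1:,4]*(np.hypot(*(ce[1:]-q).T)<60));M[cam]=(l==i).astype(np.uint8);print(cam,st[i],ce[i])
def hull(cam,v):
    c,sn=np.cos(v[2]),np.sin(v[2]);P=[(v[0]+c*a*75-sn*b*31,v[1]+sn*a*75+c*b*31,z) for a in(-1,1) for b in(-1,1) for z in(0,85)]
    return cv2.convexHull(proj(cam,P).astype(np.float32))[:,0]
S=8
def res(v):
    o=[]
    for cam in M:
        h=hull(cam,v);x0,y0=q0[cam];g=np.zeros((70*S,70*S),np.uint8)
        cv2.fillConvexPoly(g,np.round(((h-[x0,y0])+.5)*S).astype(np.int32),1)
        f=cv2.resize(g.astype(np.float32),(70,70),interpolation=cv2.INTER_AREA)
        o.append((f-M[cam][y0:y0+70,x0:x0+70]).ravel())
    return np.concatenate(o)
q0={c:(int(np.nonzero(M[c])[1].mean())-35,int(np.nonzero(M[c])[0].mean())-35) for c in M}
from scipy.optimize import minimize
f=lambda u:np.sum(res([u[0],u[1],u[2]/50])**2)
u=min((minimize(f,[609,-340,50*np.radians(a)],method="Nelder-Mead",options=dict(initial_simplex=np.array([609,-340,50*np.radians(a)])+np.array([[0,0,0],[15,0,0],[0,15,0],[0,0,8]]))) for a in(0,-15,15)),key=lambda r:r.fun)
print("carton centre",u.x[:2],"long axis deg",np.degrees(u.x[2]/50),"cost",u.fun,{c:int(M[c].sum()) for c in M})
E
python3 cart.py; python3 - <<'E'
from plan import *
for cam in("scene","top"):
    im=read_camera(cam);g=cv2.cvtColor(im,cv2.COLOR_RGB2GRAY)
    for n,f in(("closed",[-77.5,153-35,79]),("closed20",[-77.5,153-20,97]),("open",[-77.5-35,153,79]),("piv",[-77.5,153,97])):
        q=proj(cam,fw(f))[0];print(cam,n,q,g[int(q[1])-1:int(q[1])+2,int(q[0])-1:int(q[0])+2].mean())
    for r in cut_out(cam,"button")[:1]:
        ys,xs=np.nonzero(r["mask"]);P=np.c_[xs,ys].astype(float);c=P.mean(0);d=P-c;w,v=np.linalg.eigh(d.T@d);a=v[:,1];t=d@a
        W=atz(cam,[c+a*t.min(),c+a*t.max(),c],80);print("net",cam,r["confidence"],np.array(r["bbox"]),W[:,:2],np.degrees(np.arctan2(*(W[1]-W[0])[[1,0]])))
E
```

```text
[ 428.53 -196.87  253.54] [-180.      0.05  144.96] [ 60.86  23.82 -57.49 120.14  26.59  49.64  42.74]
top 0.67 [372.  145.1 403.1 195.9]
scene 0.7 [298.7 172.8 328.7 206.8]
top [ 371  145   34   52 1078] [387.86 170.62]
scene [295 175  36  33 892] [312.36 190.98]
carton centre [ 642.06 -311.3 ] long axis deg -16.137474343702934 cost 171.287353515625 {'top': 1078, 'scene': 892}
scene closed [309.78 210.22] 95.77777777777777
scene closed20 [313.64 206.22] 87.88888888888889
scene open [324.44 209.28] 143.22222222222223
scene piv [318.78 207.6 ] 106.88888888888889
net scene 0.69 [312.4 206.6 324.5 214.8] [[432.79 -95.3 ]
 [470.95 -81.06]
 [451.29 -88.4 ]] 20.473632918107743
top closed [316.5  226.42] 60.44444444444444
top closed20 [317.33 230.65] 45.22222222222222
top open [329.31 236.98] 173.77777777777777
top piv [317.99 237.35] 82.55555555555556
net top 0.56 [315.9 223.9 320.8 243. ] [[478.72 -81.01]
 [426.48 -85.19]
 [452.15 -83.14]] -175.42784833570752
```

The button is closed (long-end direction 4.6° against 3.75°) and the keeper is shut. The carton has been knocked to about (642, -311), so I'll check that fit and then plan its pick.

```bash
rm -f cmd.json; cat >> cart.py <<'E'
v=[u.x[0],u.x[1],u.x[2]/50]
for cam in M:
    h=hull(cam,v);print(cam,"fit bbox",h.min(0),h.max(0))
    q=M[cam];ys,xs=np.nonzero(q);print("mask bbox",xs.min(),ys.min(),xs.max()+1,ys.max()+1)
    MM=dict(M)
    M={cam:MM[cam]};w=minimize(f,u.x,method="Nelder-Mead",options=dict(initial_simplex=u.x+np.array([[0,0,0],[12,0,0],[0,12,0],[0,0,6]])));print("single",w.x[:2],np.degrees(w.x[2]/50),w.fun);M=MM
E
sed -i 's/^for cam in M:$/for cam in list(M):/' cart.py; python3 cart.py | tail -7
python3 - <<'E'
from plan import *
P=lambda z:np.array([642.,-311.,z]);R=down(164)
plan([(P(200),R,85,2)])
E
```

```text
carton centre [ 642.1  -311.23] long axis deg -15.919780968608569 cost 169.716064453125 {'top': 1078, 'scene': 891}
top fit bbox [370.01 143.97] [405.18 200.52]
mask bbox 371 145 405 197
single [ 642.1  -311.23] -15.919780968608569 149.25732421875
scene fit bbox [294.91 174.75] [329.83 208.26]
mask bbox 295 175 331 208
single [ 643.81 -313.46] -15.176819198984877 17.400146484375
0.2128 -0.1152 -0.0532 -0 0.001 0.323 0.085; 0.2128 -0.1152 -0.0532 -0 0.001 0.323 0.085; 0.2128 -0.1152 -0.0532 -0 0.001 0.323 0.085; 0.2128 -0.1152 -0.0532 -0 0.001 0.323 0.085; 0.2128 -0.1152 -0.0532 -0 0.001 0.323 0.085; 0.2128 -0.1152 -0.0532 -0 0.001 0.323 0.085; 0.2128 -0.1152 -0.0532 -0 0.001 0.323 0.085; 0.2128 -0.1152 -0.0532 -0 0.001 0.323 0.085; 0.2128 -0.1152 -0.0532 -0 0.001 0.323 0.085  N9
```

Call:
step_arm(increments="0.214 -0.1162 -0.0532 0 0.001 0.332 0.085; 0.214 -0.1162 -0.0532 0 0.001 0.332 0.085; 0.214 -0.1162 -0.0532 0 0.001 0.332 0.085; 0.214 -0.1162 -0.0532 0 0.001 0.332 0.085; 0.214 -0.1162 -0.0532 0 0.001 0.332 0.085; 0.214 -0.1162 -0.0532 0 0.001 0.332 0.085; 0.214 -0.1162 -0.0532 0 0.001 0.332 0.085; 0.214 -0.1162 -0.0532 0 0.001 0.332 0.085; 0.214 -0.1162 -0.0532 0 0.001 0.332 0.085; 0.214 -0.1162 -0.0532 0 0.001 0.332 0.085")

```text
time_s: 51.67
position: [642.5, -311.3, 200.5]
tcp_rot: [-180.0, -0.0, 164.5]
wrist_force: [-0.3, 0.2, 0.6]
finger_gap: 85.1
finger_force: 0.0
```

```bash
rm -f cmd.json; python3 - <<'E'
from plan import *
s=get_state();print(s["position"],s["tcp_rot"])
P=lambda z:np.array([643.,-312.5,z]);R=down(164.5)
plan([(P(110),R,85,0),(P(32),R,85,2,18)])
E
```

```text
[ 642.5  -311.25  200.48] [-179.99   -0.03  164.54]
0.0005 -0.0012 -0.0905 0 -0.001 -0.001 0.085; 0.0005 -0.0012 -0.0905 0 -0.001 -0.001 0.085; 0.0005 -0.0012 -0.0905 0 -0.001 -0.001 0.085; 0.0005 -0.0012 -0.1061 0 -0.001 -0.001 0.085; 0.0005 -0.0012 -0.1217 0 -0.001 -0.001 0.085; 0.0005 -0.0012 -0.1373 0 -0.001 -0.001 0.085; 0.0005 -0.0012 -0.1529 0 -0.001 -0.001 0.085; 0.0005 -0.0012 -0.1685 0 -0.001 -0.001 0.085; 0.0005 -0.0012 -0.1685 0 -0.001 -0.001 0.085; 0.0005 -0.0012 -0.1685 0 -0.001 -0.001 0.085  N10
```

Call:
step_arm(increments="0.0005 -0.0012 -0.0905 0 0 0 0.085; 0.0005 -0.0012 -0.0905 0 0 0 0.085; 0.0005 -0.0012 -0.0905 0 0 0 0.085; 0.0005 -0.0012 -0.1061 0 0 0 0.085; 0.0005 -0.0012 -0.1217 0 0 0 0.085; 0.0005 -0.0012 -0.1373 0 0 0 0.085; 0.0005 -0.0012 -0.1529 0 0 0 0.085; 0.0005 -0.0012 -0.1685 0 0 0 0.085; 0.0005 -0.0012 -0.1685 0 0 0 0.085")

```text
time_s: 52.42
position: [642.2, -313.0, 28.2]
tcp_rot: [-180.0, -0.2, 164.5]
wrist_force: [-0.4, -0.3, -0.2]
finger_gap: 85.0
finger_force: 0.0
```

Call:
step_arm(increments="0 0 0 0 0 0 0.04; 0 0 0 0 0 0 0.04; 0 0 0 0 0 0 0.04; 0 0 0 0 0 0 0.04; 0 0 0 0 0 0 0.04; 0 0 0 0 0 0 0.04; 0 0 0 0 0 0 0.04", newtons=40)

```text
time_s: 53.0
position: [644.2, -313.2, 32.4]
tcp_rot: [-180.0, 0.1, 164.5]
wrist_force: [-1.3, 0.4, 5.2]
finger_gap: 61.4
finger_force: 41.7
```

```bash
rm -f cmd.json; python3 - <<'E'
from plan import *
s=get_state();p=np.array(s["position"]);print(p,s["tcp_rot"],s["finger_gap"])
up=p+[0,0,150];R=down(s["tcp_rot"][2]);T=fw([5,-0.7,0]);T[2]=up[2]
print(T)
plan([(up,R,40,1)]);plan([(T,down(183.75),40,3,32)])
E
```

```text
[ 644.21 -313.23   32.41] [-179.99    0.05  164.47] 61.41912597745818
[586.97   6.84 182.41]
0 0 0.15 0 0.001 0 0.04; 0 0 0.15 0 0.001 0 0.04; 0 0 0.15 0 0.001 0 0.04; 0 0 0.15 0 0.001 0 0.04; 0 0 0.15 0 0.001 0 0.04  N5
cmd-meas [  0.   0. 150.] [ 0.    0.06 -0.  ]
-0.0052 0.0291 0 0 -0 0.031 0.04; -0.0104 0.0582 0 0 -0 0.061 0.04; -0.0156 0.0873 0 0 -0 0.092 0.04; -0.0208 0.1164 0 0 -0 0.122 0.04; -0.026 0.1455 0 0 -0 0.153 0.04; -0.0312 0.1746 0 0 -0 0.184 0.04; -0.0364 0.2037 0 0 -0 0.214 0.04; -0.0416 0.2328 0 0 -0 0.245 0.04; -0.0468 0.2619 0 0 -0 0.275 0.04; -0.052 0.291 0 0 -0 0.306 0.04; -0.0572 0.3201 0 0 -0 0.336 0.04; -0.0572 0.3201 0 0 -0 0.336 0.04; -0.0572 0.3201 0 0 -0 0.336 0.04; -0.0572 0.3201 0 0 -0 0.336 0.04  N14
```

Call:
step_arm(increments="0 0 0.04 0 0 0 0.04; 0 0 0.08 0 0 0 0.04; 0 0 0.115 0 0 0 0.04; 0 0 0.15 0 0 0 0.04; 0 0 0.15 0 0 0 0.04; 0 0 0.15 0 0 0 0.04")

```text
time_s: 53.5
position: [644.4, -313.6, 183.7]
tcp_rot: [-179.9, 0.2, 164.5]
wrist_force: [-0.0, -0.2, -2.2]
finger_gap: 62.0
finger_force: 42.3
```

Call:
step_arm(increments="-0.0052 0.0291 0 0 0 0.031 0.04; -0.0104 0.0582 0 0 0 0.061 0.04; -0.0156 0.0873 0 0 0 0.092 0.04; -0.0208 0.1164 0 0 0 0.122 0.04; -0.026 0.1455 0 0 0 0.153 0.04; -0.0312 0.1746 0 0 0 0.184 0.04; -0.0364 0.2037 0 0 0 0.214 0.04; -0.0416 0.2328 0 0 0 0.245 0.04; -0.0468 0.2619 0 0 0 0.275 0.04; -0.052 0.291 0 0 0 0.306 0.04; -0.0572 0.3201 0 0 0 0.336 0.04; -0.0572 0.3201 0 0 0 0.336 0.04; -0.0572 0.3201 0 0 0 0.336 0.04; -0.0572 0.3201 0 0 0 0.336 0.04")

```text
time_s: 54.67
position: [586.0, 6.0, 180.3]
tcp_rot: [-180.0, -0.1, -176.3]
wrist_force: [0.5, -1.4, -1.7]
finger_gap: 61.7
finger_force: 42.1
```

```bash
cat > carth.py <<'E'
from plan import *
# mask vs expected hull of the held carton
s=get_state();p=np.array(s["position"]);R=Ro.from_euler("xyz",s["tcp_rot"],degrees=True);print(p,s["tcp_rot"],s["finger_gap"],s["finger_force"],s["wrist_force"],s["time_s"])
h=float(sys.argv[1])  # TCP height above carton bottom
for cam in("scene",):
    im=read_camera(cam);m=cv2.inRange(cv2.cvtColor(im,cv2.COLOR_RGB2HSV),(18,110,60),(32,255,255))
    n,l,st,ce=cv2.connectedComponentsWithStats(m);q=proj(cam,p)[0];i=1+np.argmax(st[1:,4]*(np.hypot(*(ce[1:]-q).T)<40))
    c=cv2.convexHull(np.c_[np.nonzero(l==i)[::-1]].astype(np.float32))[:,0];
    print("mask",st[i],"poly",cv2.approxPolyDP(c.reshape(-1,1,2),1.2,True)[:,0].tolist())
    b=p-[0,0,h];ax=R.apply([1,0,0]);ay=R.apply([0,1,0])
    P=proj(cam,[b+a*75*ax+d*31*ay+[0,0,z] for a in(-1,1) for d in(-1,1) for z in(0,85)]);print("exp",P.min(0),P.max(0),P.tolist())
E
python3 carth.py 32
```

```text
[585.99   5.96 180.28] [-179.95   -0.14 -176.29] 61.737746530804394 42.11228907108307 [ 0.51 -1.44 -1.71] 54.6667
mask [ 242  162   49   36 1276] poly [[290.0, 192.0], [280.0, 197.0], [276.0, 197.0], [245.0, 189.0], [242.0, 164.0], [246.0, 162.0], [267.0, 162.0], [289.0, 167.0]]
exp [241.31 159.57] [290.06 198.04] [[255.2626651591754, 183.52690423433694], [254.14085340199705, 159.56992358054885], [242.79805221653177, 188.57401765721963], [241.30793447633621, 163.89334937569794], [290.0642226163661, 192.29502928740837], [289.80180259863164, 166.78854329650585], [277.96028014014695, 198.03976434691683], [277.344788069647, 171.70285847064946]]
```

Call:
step_arm(increments="0.001 0.001 -0.03 0 0 0 0.04; 0.001 0.001 -0.055 0 0 0 0.04; 0.001 0.001 -0.064 0 0 0 0.04; 0.001 0.001 -0.067 0 0 0 0.04; 0.001 0.001 -0.069 0 0 0 0.04; 0.001 0.001 -0.069 0 0 0 0.04")

```text
time_s: 55.22
position: [587.9, 7.7, 113.1]
tcp_rot: [180.0, 0.0, -176.3]
wrist_force: [0.2, 0.1, -2.4]
finger_gap: 61.3
finger_force: 42.0
```

Call:
step_arm(increments="0 0 -0.0015 0 0 0 0.04; 0 0 -0.003 0 0 0 0.04; 0 0 -0.003 0 0 0 0.04")

```text
time_s: 55.47
position: [587.8, 7.8, 110.1]
tcp_rot: [-180.0, 0.0, -176.3]
wrist_force: [0.7, -0.1, -1.6]
finger_gap: 61.6
finger_force: 42.0
```

Call:
step_arm(increments="0 0 -0.001 0 0 0 0.04; 0 0 -0.002 0 0 0 0.04; 0 0 -0.002 0 0 0 0.04")

```text
time_s: 55.72
position: [587.5, 7.8, 107.6]
tcp_rot: [-180.0, -0.0, -176.3]
wrist_force: [0.5, 0.7, -2.9]
finger_gap: 61.7
finger_force: 42.0
```

Call:
step_arm(increments="0 0 -0.001 0 0 0 0.04; 0 0 -0.002 0 0 0 0.04; 0 0 -0.002 0 0 0 0.04")

```text
time_s: 55.97
position: [588.8, 8.0, 107.1]
tcp_rot: [-179.9, 0.1, -176.3]
wrist_force: [0.1, -1.6, 12.9]
finger_gap: 61.4
finger_force: 43.8
```

Call:
step_arm(increments="0 0 0.0015 0 0 0 0.062; 0 0 0.0015 0 0 0 0.066; 0 0 0.0015 0 0 0 0.072; 0 0 0.0015 0 0 0 0.08; 0 0 0.0015 0 0 0 0.08; 0 0 0.0015 0 0 0 0.08")

```text
time_s: 56.47
position: [587.4, 8.0, 106.9]
tcp_rot: [180.0, -0.0, -176.3]
wrist_force: [-0.2, 0.3, -0.4]
finger_gap: 79.9
finger_force: 0.0
```

Call:
step_arm(increments="0 0 0.02 0 0 0 0.08; 0 0 0.04 0 0 0 0.08; 0 0 0.075 0 0 0 0.08; 0 0 0.11 0 0 0 0.08; 0 0 0.15 0 0 0 0.08; 0 -0.1 0.16 0 0 0 0.08; 0 -0.2 0.16 0 0 0 0.08; 0 -0.3 0.16 0 0 0 0.08; 0 -0.3 0.16 0 0 0 0.08; 0 -0.3 0.16 0 0 0 0.08; 0 -0.3 0.16 0 0 0 0.08")

```text
time_s: 57.38
position: [587.0, -244.0, 266.1]
tcp_rot: [-180.0, -0.0, -176.3]
wrist_force: [0.4, 0.4, 0.0]
finger_gap: 79.8
finger_force: 0.0
```

```bash
python3 - <<'E'
from plan import *
from scipy.optimize import minimize
print(get_state()["position"],get_state()["time_s"])
a=read_camera("top");b=read_camera("scene")
M={}
for cam,im in(("top",a),("scene",b)):
    m=cv2.inRange(cv2.cvtColor(im,cv2.COLOR_RGB2HSV),(18,110,60),(32,255,255))
    n,l,st,ce=cv2.connectedComponentsWithStats(m);q=proj(cam,fw([5,0,115]))[0];i=1+np.argmax(st[1:,4]*(np.hypot(*(ce[1:]-q).T)<30))
    ys,xs=np.nonzero(l==i);print(cam,st[i]);c=cv2.convexHull(np.c_[xs,ys].astype(np.float32));print(cv2.approxPolyDP(c,1.2,True)[:,0].tolist())
    for F0 in([5,0],):
        P=proj(cam,[fw([F0[0]+dx,F0[1]+dy,z]) for dx in(-31,31) for dy in(-75,75) for z in(75,160)]);print("exp",P.min(0),P.max(0))
    for q in("button","keeper"):
        for r in cut_out(cam,q)[:1]: print(cam,q,round(r["confidence"],2),np.array(r["bbox"]))
A=cv2.resize(a[130:260,235:345,::-1],None,fx=3.6,fy=3.6,interpolation=cv2.INTER_CUBIC)
B=cv2.resize(b[165:265,210:340,::-1],None,fx=3,fy=3,interpolation=cv2.INTER_CUBIC)
C=np.zeros((470,800,3),np.uint8);C[:468,:396]=A[:468];C[:300,400:790]=B;cv2.imwrite("pics/final.png",C)
E
```

```text
[ 587.04 -244.04  266.1 ] 57.3833
top [ 272  159   27   57 1208]
[[296.0, 214.0], [278.0, 215.0], [275.0, 202.0], [272.0, 166.0], [274.0, 161.0], [292.0, 159.0], [294.0, 161.0], [298.0, 201.0]]
exp [272.7  158.81] [298.68 215.78]
top button 0.57 [313.9 225.2 322.3 243.8]
top keeper 0.61 [303.8 144.1 325.2 230. ]
scene [ 243  181   48   39 1435]
[[290.0, 212.0], [280.0, 219.0], [276.0, 219.0], [244.0, 209.0], [243.0, 186.0], [255.0, 181.0], [287.0, 188.0], [289.0, 190.0]]
exp [242.34 180.3 ] [290.05 219.7 ]
scene button 0.58 [306.8 208.1 324.6 215.4]
scene keeper 0.69 [290.9 202.  310.2 215.4]
```

View pics/final.png

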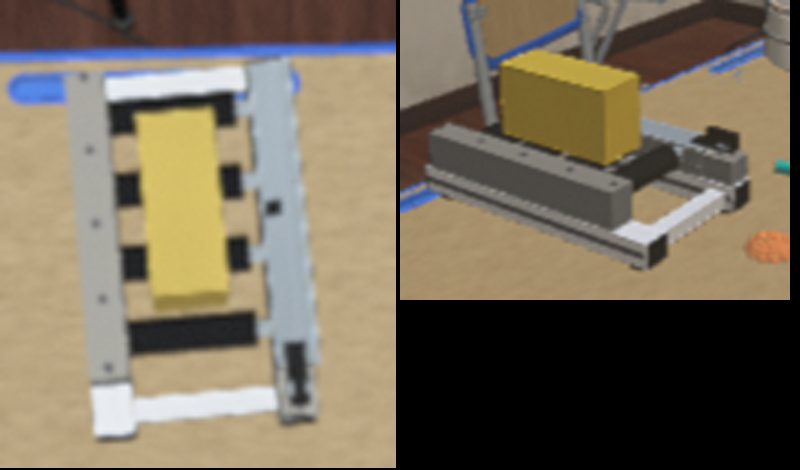

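The picture shows four rollers in their bays, the keeper flat, and the button across its end at crop (296,375). The carton lies level and lengthwise in the middle, within 1 px of the expected outline. Handing in.

```bash
python3 -c "
from plant import sign_off
print(sign_off())"
```

```text
the job is handed in; nothing more can be done
None
```

The job is done and handed in: all four rollers are home in their bays, the keeper is flat, the turnbutton is fully across its end, and the carton lies level and lengthwise on the middle of the rollers.

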